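# Empty the mill's catch tray with the interlock parked

## Robot

A 6-joint arm with a two-finger parallel gripper is mounted at the origin on the work surface. World frame = base frame: x ahead of the robot, y to its left, z up, the work surface at z = 0. Lengths are in m, angles in rad, forces in N, time in s.
With the tool pointing down it reaches from about 0.325 to 0.775 m from the base axis. Payload 5.5 kg.
Tool frame: the origin (TCP) lies at the very end of the fingers, on their centre line; the grasp point (between the pads) lies 19 mm behind it; z points along the fingers, y is the line along which they close (so a half turn about z gives the same grasp; the last joint's range is limited). The gripper opens to 85 mm and grips with 20 to 120 N. Pads are 22 mm wide; open, the fingers measure 114 mm over their backs; the gripper's body (76 mm by 85 mm) begins 54 mm behind the grasp point. The pads swing forward as they close: fully open they stand 13 mm farther back than shut.
Start: joints at [1.185, 0.091, 1.231, -0, 1.82, -0.057], TCP at [0.194, 0.568, 0.231] pointing down, gripper open.
Joint ranges: [-2.87, 2.87], [-0.86, 2.18], [0.17, 2.46], [-1.51, 4.65], [0.06, 2.69], [-2.65, 2.65]. Speed limits (rad/s): [2.57, 2.57, 3.01, 3.14, 3.14, 3.14].

## Interface

Orientations are given as a unit quaternion [x, y, z, w].
In Python, from bench import readout, grab_frame, r gives the robot as it stands. The module is installed in compiled form; this text tells all that it offers.
- The arm moves only by the shell command python3 -m crank 'ROWS' [FORCE]. ROWS is JSON, a list that holds one entry, the list of rows, each a list of 7 numbers: the shift along the tool's x, y, z each as a share of 0.25 m, from -1 to 1, then the turn, a rotation vector about the tool's x, y, z each as a share of 90 degrees, from -1 to 1, then the opening, from 0 (shut) to 1 (fully open). In form: [[[tx, ty, tz, ax, ay, az, grip], ...]]. A call has 1 to 12 rows; each row shifts and turns the commanded pose from where the row before left it, along the tool's axes as they then stand; what a row does not reach is not made up. A row lasts 1/10 s, in which the tool goes at most 50 mm and 8.59 degrees, less where a joint would pass 70% of its speed; a pose out of reach is approached as far as the arm can. A call with a number of a shift or a turn outside -1 to 1 is refused whole. A call with a gripper value outside its range is refused whole. The fingers move at their own pace and stop on an object; FORCE is the grip in N (left out, the last holds). Time passes only in rows, so rows that do not move let the fingers close. It gives the time, the measured TCP pose, the force, the opening and the grip force at its end, in the units of the state.
- readout.observe(): the state, without advancing time (a new reading comes with each control period).
- grab_frame(name): name is "scene" or "top" or "wrist"; returns a dict with "frame" (420x560x3 uint8, red, green, blue), "vfov" (degrees; the focal length in pixels is half the picture's height over the tangent of half this angle, whatever the lens; pixels are square), "cx", "cy" (the principal point, pixels), "cam_to_world" (4x4, takes a point from camera to world coordinates); the wrist camera has in their place "tool_from_camera" (4x4, takes a point from camera to tool coordinates, whose origin is the TCP and whose axes are the flange's). Camera axes: x right, y down, z forward; pixel columns grow to the right and rows downward; lengths in m; the calibration is good to about 2 mm. A picture is of the moment at which its call begins: read the wrist's pose just before it. There is no depth.
- r.finish_job(): hands the job in; it is judged then, once.
The state is a dict: "clock": time; "joint_positions": joint angles; "joint_vel": joint speeds; "joint_torque": joint torques, N m; "ee_pos": TCP position; "eef_rot": TCP orientation; "wrist_force": force on the tool from outside, world axes, zero at the start; "ft_torque": the same for the moment, N m; "grip_width": finger opening in m; "grasp_force": force on a finger pad.
Only numpy, scipy, OpenCV 4.12 (cv2) and the standard library are available. Lean on these libraries where they do the work, as an engineer would, in place of code of your own. Each camera call takes 0.05 s, during which the arm holds its last target. There are 200 camera calls.

## Task

Make the milling machine safe by moving its red interlock plug from the green-bordered RUN socket fully into the yellow-bordered PARK socket, then slide the clear guard fully open and put every finished bracket from the catch tray into the yellow tote. Afterwards slide the guard fully shut, and only then push the plug fully home in the RUN socket again. Leave the tote standing on the bench and do not disturb the bottle, the paint tin or the screwdriver.

Things in the scene. Friction and masses are not known exactly. Their poses are not given: they have to be found in the camera images.
- machine: blue milling machine, fixed. Origin: on the bench under the centre of its catch tray; x: the guard's opening direction (away from the robot), y left. Tray inside 175 (x) x 250 mm (y), floor at 12 mm, walls 14 mm thick with top at 62 mm. A grey deck behind it, 58 mm high, reaches x = 302 mm, then a hood 230 mm high
- guard (a joint): horizontal sliding guard over the catch tray: clear panel 190 mm (x) by 262 mm with orange frame, top 73 mm above the bench. 0 = shut, 0.20 m = fully open (slid along the machine's +x over the rear deck); starts shut or up to 20 mm ajar. About 2 N of friction, stays where left
- guard_handle (a point): middle of the top of the guard's handle, 104 mm above the bench: a black upright bar 60 mm long along the machine's y, 14 mm thick along x, standing 31 mm above the guard near its front edge; moves with the guard. Its x, y, z axes are the machine's
- interlock: grey interlock box with a black foot, fixed, 100 x 180 mm, top 38 mm above the bench; position and yaw vary and it may stand left or right of the machine. Origin: underside centre; two like sockets in its top, 90 mm apart along its y
- run_socket (a point): centre of the mouth of the RUN socket (green border), at the box's y = +45 mm, in the top face: rectangular hole 26 mm (x) by 16 mm (y), 20 mm deep. Its axes are the box's
- park_socket (a point): centre of the mouth of the PARK socket (yellow border), at the box's y = -45 mm: same hole. Its axes are the box's
- plug: red block 26 (x) x 40 (y) x 34 mm tall with a steel prong 24 x 14 mm (x, y), 16 mm long, below it; 90 g. Origin: centre of the prong's lower end, z up. Starts seated in the RUN socket, its origin 16 mm below the mouth, its axes those of the box. No latch: pulls out and goes in straight from above (a half turn also fits)
- tote: loose yellow open tote, 245 (x) x 170 (y) x 70 mm high, walls and floor 5 mm; origin: underside centre; 0.7 kg; stands left or right of the machine (on the other side from the interlock box)
- bracket1: a finished T-bracket, 80 g, absent in some starts: dark steel base plate 44 (x) x 46 (y) x 8 mm with a copper-coloured upright rib in its middle, 32 mm long along x, 12 mm thick along y, top 36 mm above the underside. Origin: centre of the underside, z up. Starts on its base. Fingers opened about 24 mm astride the rib stay over the base, so walls beside it do not hinder
- bracket2: a finished T-bracket, 80 g, absent in some starts: dark steel base plate 44 (x) x 46 (y) x 8 mm with a copper-coloured upright rib in its middle, 32 mm long along x, 12 mm thick along y, top 36 mm above the underside. Origin: centre of the underside, z up. Starts on its base. Fingers opened about 24 mm astride the rib stay over the base, so walls beside it do not hinder
- bracket3: a finished T-bracket, 80 g, absent in some starts: dark steel base plate 44 (x) x 46 (y) x 8 mm with a copper-coloured upright rib in its middle, 32 mm long along x, 12 mm thick along y, top 36 mm above the underside. Origin: centre of the underside, z up. Starts on its base. Fingers opened about 24 mm astride the rib stay over the base, so walls beside it do not hinder
- bracket4: a finished T-bracket, 80 g, absent in some starts: dark steel base plate 44 (x) x 46 (y) x 8 mm with a copper-coloured upright rib in its middle, 32 mm long along x, 12 mm thick along y, top 36 mm above the underside. Origin: centre of the underside, z up. Starts on its base. Fingers opened about 24 mm astride the rib stay over the base, so walls beside it do not hinder
- bracket5: a finished T-bracket, 80 g, absent in some starts: dark steel base plate 44 (x) x 46 (y) x 8 mm with a copper-coloured upright rib in its middle, 32 mm long along x, 12 mm thick along y, top 36 mm above the underside. Origin: centre of the underside, z up. Starts on its base. Fingers opened about 24 mm astride the rib stay over the base, so walls beside it do not hinder
- bracket6: a finished T-bracket, 80 g, absent in some starts: dark steel base plate 44 (x) x 46 (y) x 8 mm with a copper-coloured upright rib in its middle, 32 mm long along x, 12 mm thick along y, top 36 mm above the underside. Origin: centre of the underside, z up. Starts on its base. Fingers opened about 24 mm astride the rib stay over the base, so walls beside it do not hinder
- oil_bottle: bystander: white bottle 56 mm across, 150 mm tall, standing on the bench to the left rear; origin: underside centre
- paint_tin: bystander: tin 80 mm across, 90 mm tall, on the bench to the right rear; origin: underside centre
- screwdriver: bystander: screwdriver lying on the bench between the robot and the machine; origin: middle of its underside

How it is judged:
By the outcome, as a careful person would: the job done as asked, in the order asked, and still so for the second after the job is handed in, with the robot touching nothing.
Of bracket1, bracket2, bracket3, bracket4, bracket5, bracket6 only 4 to 6 are there at a start; the rules pass over those that are not, and their reading is None.
At some moment in a run one of bracket1, bracket2, bracket3, bracket4, bracket5, bracket6 may be knocked a few centimetres aside while the robot is not near it.
Once in a run the grip may slacken for a moment while it holds something.
It also fails if it takes over 210 s, if anything falls off the work surface, if the arm or the gripper's body presses on something with over 40 N, if the wrist force passes 120 N, or if a joint passes its speed limit or range.

## Working session

There is one attempt and no reset: what is moved stays moved. The work goes in short steps, Python scripts to look and compute and a shell command to move; the robot and the scene stay as the last step left them, time stands still between calls to the robot, and variables do not carry over. Pictures are saved under pics/ and viewed, at most 14 in all, crops included, and the job is handed in when it is done.

```bash
mkdir -p pics; cat > h.py <<'E'
import numpy as np, cv2
from scipy.spatial.transform import Rotation as R
from bench import readout, grab_frame, r
def snap(name,fn=None):
    s=readout.observe(); g=grab_frame(name); im=g["frame"]
    f=im.shape[0]/2/np.tan(np.radians(g["vfov"])/2)
    if name=="wrist":
        T=np.eye(4);T[:3,:3]=R.from_quat(s["eef_rot"]).as_matrix();T[:3,3]=s["ee_pos"]
        T=T@np.array(g["tool_from_camera"])
    else: T=np.array(g["cam_to_world"])
    c=dict(im=im,f=f,cx=g["cx"],cy=g["cy"],T=T)
    if fn: cv2.imwrite("pics/"+fn+".png",im[:,:,::-1]); np.savez("pics/"+fn+".npz",**c)
    return c
def ray(c,u,v):
    d=np.array([(u-c["cx"])/c["f"],(v-c["cy"])/c["f"],1.]); return c["T"][:3,3],c["T"][:3,:3]@d
def plane(c,u,v,z):
    o,d=ray(c,u,v); return o+d*(z-o[2])/d[2]
def tri(c1,p1,c2,p2):
    o1,d1=ray(c1,*p1);o2,d2=ray(c2,*p2)
    t=np.linalg.lstsq(np.c_[d1,-d2],o2-o1,rcond=None)[0]
    a,b=o1+t[0]*d1,o2+t[1]*d2; return (a+b)/2,np.linalg.norm(a-b)
def proj(c,P):
    p=np.linalg.inv(c["T"])@np.r_[P,1]; return np.array([c["cx"]+c["f"]*p[0]/p[2],c["cy"]+c["f"]*p[1]/p[2]])
def load(fn):
    d=np.load("pics/"+fn+".npz"); return {k:d[k] for k in d}
E
python3 - <<'E'
from h import *
for n in("scene","top","wrist"):
    c=snap(n,n+"0"); print(n,c["f"],c["cx"],c["cy"],c["T"].round(3).tolist())
s=readout.observe();print(s)
im=[cv2.imread(f"pics/{n}0.png") for n in("scene","top")]
E
```

```text
scene 412.42954003246984 283.1048668384601 211.22178600557655 [[-0.332, 0.743, -0.581, 1.08], [0.943, 0.256, -0.212, 0.215], [-0.009, -0.619, -0.786, 0.849], [0.0, 0.0, 0.0, 1.0]]
top 384.9837221129754 277.1449340845255 205.3185017503026 [[0.195, -0.957, 0.213, 0.375], [-0.981, -0.192, 0.036, -0.019], [0.006, -0.216, -0.976, 0.999], [0.0, 0.0, 0.0, 1.0]]
wrist 346.78191424202123 278.52886774705007 207.78245194622338 [[0.323, 0.901, 0.289, 0.119], [0.947, -0.307, -0.101, 0.593], [-0.002, 0.306, -0.952, 0.372], [0.0, 0.0, 0.0, 1.0]]
{'clock': 0.15, 'joint_positions': array([ 1.18527356e+00,  9.17093059e-02,  1.23166020e+00, -5.26381020e-05,
        1.81981018e+00, -5.66910565e-02]), 'joint_vel': array([-0.00088298, -0.00153126, -0.00295048, -0.0001374 , -0.00063588,
       -0.00216522]), 'joint_torque': array([ 6.86715248e-04, -4.59371710e+01, -4.18525600e+01, -9.29239081e-05,
        9.55769123e-03,  1.80058362e-05]), 'ee_pos': array([0.19368858, 0.56763324, 0.23036785]), 'eef_rot': array([ 1.63682418e-01,  9.86512765e-01, -7.79792126e-04, -1.49134219e-04]), 'wrist_force': array([-0.0026133 , -0.38284919,  0.37509598]), 'ft_torque': array([-0.0001019 ,  0.00667171, -0.00442842]), 'grasp_force': 0.0, 'grip_width': 0.08502325961439039}
```

View pics/top0.png

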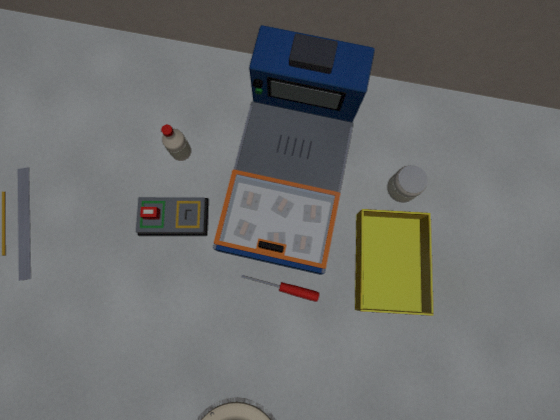

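View pics/scene0.png

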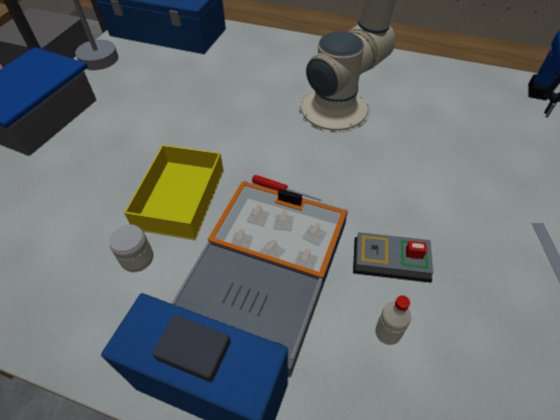

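The top view shows six brackets under the shut guard, with the interlock left (plug at ~(150,212), PARK at ~(188,214)), the tote right (~(394,262)), the handle at ~(271,246) and the screwdriver at ~(285,288). The scene view agrees.

```bash
cat >> h.py <<'E'
def mask(c,lo,hi,box=None):
    h=cv2.cvtColor(c["im"],cv2.COLOR_RGB2HSV)
    if lo[0]<0: m=cv2.inRange(h,(0,lo[1],lo[2]),hi)|cv2.inRange(h,(180+lo[0],lo[1],lo[2]),(180,hi[1],hi[2]))
    else: m=cv2.inRange(h,lo,hi)
    if box: 
        k=np.zeros_like(m);k[box[1]:box[3],box[0]:box[2]]=1;m=m*k
    return m
def pts(m):
    v,u=np.nonzero(m); return np.c_[u,v].astype(np.float32)
def hullrect(m): 
    return cv2.minAreaRect(cv2.convexHull(pts(m)))
def rect_on(c,m,z):
    "convex hull of mask cast on plane z -> centre, size, yaw of long side"
    P=np.array([plane(c,u,v,z)[:2] for u,v in cv2.convexHull(pts(m))[:,0]],np.float32)
    (x,y),(w,h),a=cv2.minAreaRect(P*1000)
    if w<h: w,h,a=h,w,a+90
    return round(x/1000,4),round(y/1000,4),round(w,1),round(h,1),round((a+90)%180-90,2)
E
python3 - <<'E'
from h import *
t,s=load("top0"),load("scene0")
YEL=((20,100,60),(33,255,255));GRN=((40,80,40),(85,255,255));RED=((-8,130,60),(7,255,255));ORG=((6,150,80),(17,255,255))
for n,c,bi,bg in(("top",t,(130,190,215,245),(205,160,350,280)),("scene",s,(345,225,445,290),(200,170,360,285))):
    print(n,"yel",rect_on(c,mask(c,*YEL,bi),.038),"grn",rect_on(c,mask(c,*GRN,bi),.038),"org",rect_on(c,mask(c,*ORG,bg),.073))
    print(" redpx",pts(mask(c,*RED,bi)).min(0),pts(mask(c,*RED,bi)).max(0),len(pts(mask(c,*RED,bi))),hullrect(mask(c,*YEL,bi)),hullrect(mask(c,*GRN,bi)))
    bt=(340,195,445,325) if n=="top" else (120,140,230,240)
    print(" tote",rect_on(c,mask(c,(22,90,40),(35,255,255),bt),.07))
    bh=(255,236,290,256) if n=="top" else(270,185,310,210)
    m=mask(c,(0,0,0),(180,255,45),bh); print(" handle",pts(m).min(0),pts(m).max(0),hullrect(m))
E
```

```text
top yel (0.5181, 0.2348, 67.3, 60.7, 11.3) grn (0.5004, 0.3232, 67.3, 60.7, 11.32) org (0.5479, 0.0088, 273.8, 191.6, 88.59)
 redpx [140. 207.] [157. 218.] 119 ((188.0, 214.0), (26.0, 24.0), 90.0) ((152.0, 214.0), (26.0, 24.0), 90.0)
 tote (0.5002, -0.2846, 244.5, 182.7, 7.87)
 handle [259. 241.] [282. 251.] ((270.441162109375, 246.26470947265625), (24.187747955322266, 6.18251895904541), 12.52880573272705)
scene yel (0.5074, 0.2781, 147.4, 71.0, -78.37) grn (0.4992, 0.3241, 70.9, 60.3, 9.41) org (0.5467, 0.0094, 275.6, 197.1, 88.47)
 redpx [406. 241.] [426. 258.] 259 ((393.1889953613281, 251.2987823486328), (65.37547302246094, 25.288820266723633), 6.34019136428833) ((414.5, 254.0), (28.0, 27.0), 90.0)
 tote (0.5195, -0.2751, 286.0, 195.8, 7.85)
 handle [278. 189.] [301. 204.] ((289.2264404296875, 196.70751953125), (24.724899291992188, 10.576762199401855), 15.945395469665527)
```

```bash
cat >> h.py <<'E'
def plan(p,ang,state=None):
    "shift (tool axes, shares) to do before the turn; the turn share about tool z, upright first"
    s=readout.observe(); M=R.from_quat(s["eef_rot"]); d=M.inv().apply(np.array(p)-s["ee_pos"])/.25
    m=M.as_matrix(); a=np.degrees(np.arctan2(m[1,1],m[0,1])); t=(ang-a+90)%180-90
    tilt=M.inv().apply(np.cross(m[:,2],[0,0,-1]))/(np.pi/2)
    print("t%.1f pos"%s["clock"],np.round(s["ee_pos"],4),"yang %.2f"%a,"grip %.4f F %.1f"%(s["grip_width"],s["grasp_force"]),"wf",np.round(s["wrist_force"],1))
    print(" shift",d.round(4),"|%.0f mm|"%(np.linalg.norm(d)*250),"turn z %.4f (%.1f deg)"%(-t/90,t),"tilt",tilt.round(4))
E
python3 -c "
from h import *
plan((.51,.279,.24),101.3)"
```

```text
t0.1 pos [0.1937 0.5676 0.2304] yang 71.16 grip 0.0850 F 0.0 wf [-0.  -0.4  0.4]
 shift [-1.5703 -0.6841 -0.0375] |428 mm| turn z -0.3349 (30.1 deg) tilt [-0.001 -0.     0.   ]
```

```bash
python3 -m crank '[[[-0.131,-0.057,-0.003,0,0,0,1],[-0.131,-0.057,-0.003,0,0,0,1],[-0.131,-0.057,-0.003,0,0,0,1],[-0.131,-0.057,-0.003,0,0,0,1],[-0.131,-0.057,-0.003,0,0,0,1],[-0.131,-0.057,-0.003,0,0,0,1],[-0.131,-0.057,-0.003,0,0,0,1],[-0.131,-0.057,-0.003,0,0,0,1],[-0.131,-0.057,-0.003,0,0,0,1],[-0.131,-0.057,-0.003,0,0,0,1],[-0.131,-0.057,-0.003,0,0,0,1],[-0.131,-0.057,-0.003,0,0,0,1]]]'
python3 -m crank '[[[0,0,0,0,0,-0.084,1],[0,0,0,0,0,-0.084,1],[0,0,0,0,0,-0.084,1],[0,0,0,0,0,-0.084,1],[0,0,0,0,0,0,1],[0,0,0,0,0,0,1]]]'
python3 - <<'E'
from h import *
plan((.5,.323,.2),101.3)
c=snap("wrist","w1")
E
```

```text
clock: 1.35
ee_pos: [0.5113, 0.2779, 0.24]
eef_rot: [0.164, 0.987, -0.0, -0.0]
wrist_force: [0.0, -0.1, 0.5]
grip_width: 0.0856
grasp_force: 0.0
clock: 1.95
ee_pos: [0.5104, 0.2791, 0.24]
eef_rot: [-0.098, 0.995, -0.0, -0.0]
wrist_force: [-0.2, -0.5, -0.7]
grip_width: 0.0855
grasp_force: 0.0
t1.9 pos [0.5104 0.2791 0.24  ] yang 101.20 grip 0.0855 F 0.0 wf [-0.2 -0.5 -0.7]
 shift [0.0066 0.1804 0.1599] |60 mm| turn z -0.0011 (0.1 deg) tilt [-0.0001 -0.0003  0.    ]
```

View pics/w1.png

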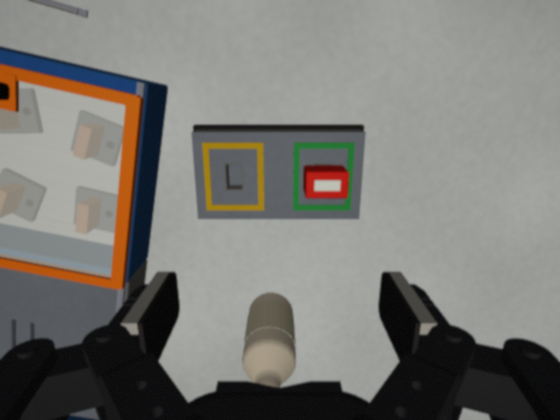

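The wrist view shows the box (193–364, 125–218), with the yellow border centred at ~(233,176), the green at ~(324,176) and the red plug top at ~(327,181). The bottle is at ~(270,340). I'll move over the plug for a second view.

```bash
python3 -m crank '[[[0.002,0.06,0.05,0,0,0,1],[0.002,0.06,0.05,0,0,0,1],[0.002,0.06,0.05,0,0,0,1],[0,0,0,0,0,0,1],[0,0,0,0,0,0,1]]]'
cat >> h.py <<'E'
YEL=((20,100,60),(33,255,255));GRN=((40,80,40),(85,255,255));RED=((-8,130,60),(7,255,255));ORG=((6,150,80),(17,255,255))
def biggest(m,k=0):
    cs=sorted(cv2.findContours(m,cv2.RETR_EXTERNAL,cv2.CHAIN_APPROX_NONE)[0],key=cv2.contourArea)[::-1]
    o=np.zeros_like(m);cv2.drawContours(o,[cs[k]],-1,255,-1);return o
E
python3 - <<'E'
from h import *
a=load("w1");b=snap("wrist","w2")
C={}
for n,c in(("a",a),("b",b)):
    for k,col in(("yel",YEL),("grn",GRN)):
        m=biggest(mask(c,*col,(150,0,560,300))); C[n+k]=hullrect(m)
        print(n,k,C[n+k],rect_on(c,m,.038))
    h=cv2.cvtColor(c["im"],cv2.COLOR_RGB2HSV)
    m=biggest(mask(c,*RED,(150,0,560,300))); P=np.array([0]); u0,v0,w,hh=cv2.boundingRect(pts(m).astype(int))
    lab=cv2.inRange(h,(0,0,170),(180,60,255))&m; C[n+"lab"]=hullrect(lab); print(" red bbox",u0,v0,w,hh,"label",C[n+"lab"],rect_on(c,lab,.072))
for k in("yel","grn","lab"): print(k,tri(a,C["a"+k][0],b,C["b"+k][0]))
E
```

```text
clock: 2.5
ee_pos: [0.4994, 0.3235, 0.2016]
eef_rot: [-0.1, 0.995, -0.001, -0.001]
wrist_force: [-0.8, -0.4, -0.0]
grip_width: 0.0852
grasp_force: 0.0
a yel ((232.5, 175.99996948242188), (60.99999237060547, 67.99998474121094), -0.0) (0.5185, 0.2343, 70.3, 60.6, 11.22)
a grn ((323.4999694824219, 175.99996948242188), (60.99999237060547, 67.99998474121094), -0.0) (0.5009, 0.3227, 70.3, 60.4, 11.23)
 red bbox 304 165 45 33 label ((327.0, 185.5), (9.0, 24.0), 90.0) (0.5012, 0.3229, 22.4, 8.5, -78.77)
b yel ((181.5, 187.0), (74.0, 63.0), 90.0) (0.5183, 0.2346, 69.6, 59.9, 11.27)
b grn ((277.5, 187.49996948242188), (66.99998474121094, 74.99998474121094), -0.0) (0.5009, 0.3226, 70.5, 60.4, 11.37)
 red bbox 253 176 49 38 label ((277.0, 199.0), (10.0, 28.0), 90.0) (0.5007, 0.3225, 23.0, 8.5, -78.48)
yel (array([0.52412759, 0.23092672, 0.01259148]), np.float64(0.0006010522688043942))
grn (array([0.49836883, 0.32239667, 0.04379475]), np.float64(0.0004140938107043203))
lab (array([0.50077903, 0.32262987, 0.07249579]), np.float64(0.000615264100871788))
```

View pics/w2.png

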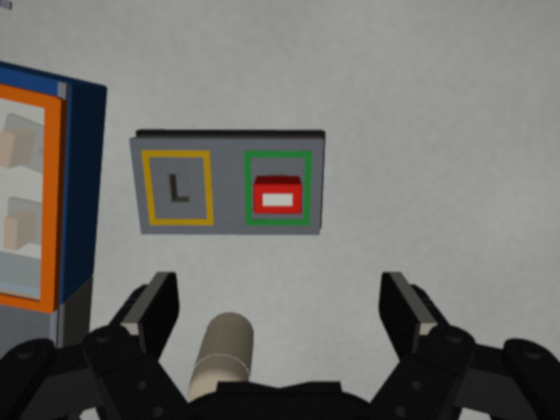

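```bash
python3 -c "
from h import *
plan((.5008,.3226,.042),101.3)
t=load('top0');s=load('scene0')
for k,p,q in(('yel',(188,214),None),('grn',(152,214),None)):
  w=load('w2');print(k,tri(t,p,w,{'yel':(181.5,187.),'grn':(277.5,187.5)}[k]))"
```

```text
t2.5 pos [0.4999 0.3232 0.2026] yang 101.44 grip 0.0850 F 0.0 wf [-0.2 -0.1  0.1]
 shift [-0.0031 -0.0027  0.6426] |161 mm| turn z 0.0015 (-0.1 deg) tilt [-0.0003 -0.0002 -0.    ]
yel (array([0.5187233 , 0.23556813, 0.03179866]), np.float64(0.00042951754585646146))
grn (array([0.49949729, 0.3226227 , 0.03998179]), np.float64(0.0007503028545810095))
```

```bash
python3 -m crank '[[[-0.003,-0.003,0.13,0,0,0,1],[0,0,0.13,0,0,0,1],[0,0,0.13,0,0,0,1],[0,0,0.13,0,0,0,1],[0,0,0.06,0,0,0,1],[0,0,0.06,0,0,0,1],[0,0,0,0,0,0,1],[0,0,0,0,0,0,0.3],[0,0,0,0,0,0,0.3],[0,0,0,0,0,0,0.3]]]' 50
python3 -m crank '[[[0,0,0,0,0,0,0.3],[0,0,0,0,0,0,0.3],[0,0,0,0,0,0,0.3],[0,0,0,0,0,0,0.3],[0,0,0,0,0,0,0.3],[0,0,0,0,0,0,0.3]]]'
python3 -c "
from h import *
plan((.5008,.3226,.1),101.3)"
```

```text
clock: 3.55
ee_pos: [0.5018, 0.3228, 0.0446]
eef_rot: [-0.099, 0.995, 0.001, 0.001]
wrist_force: [0.2, 1.0, 0.9]
grip_width: 0.0438
grasp_force: 0.0
clock: 4.15
ee_pos: [0.5019, 0.3228, 0.0445]
eef_rot: [-0.099, 0.995, 0.001, 0.001]
wrist_force: [-0.8, 0.8, 6.1]
grip_width: 0.0394
grasp_force: 51.7
t4.2 pos [0.5019 0.3228 0.0445] yang 101.40 grip 0.0394 F 51.7 wf [-0.8  0.8  6.1]
 shift [ 3.700e-03  1.000e-04 -2.218e-01] |55 mm| turn z 0.0011 (-0.1 deg) tilt [ 0.0006  0.0018 -0.    ]
```

```bash
python3 -m crank '[[[0,0,-0.02,0,0,0,0.3],[0,0,-0.02,0,0,0,0.3],[0,0,-0.04,0,0,0,0.3],[0,0,-0.06,0,0,0,0.3],[0,-0.09,0,0,0,0,0.3],[0,-0.09,0,0,0,0,0.3],[0,-0.09,0,0,0,0,0.3],[0,-0.09,0,0,0,0,0.3],[0,0,0,0,0,0,0.3],[0,0,0,0,0,0,0.3],[0,0,0,0,0,0,0.3]]]'
python3 -c "
from h import *
plan((.5195,.2345,.0445),101.3)
snap('wrist','w3')"
```

```text
clock: 5.25
ee_pos: [0.5187, 0.2349, 0.0784]
eef_rot: [-0.1, 0.995, 0.0, 0.0]
wrist_force: [-0.4, 0.2, -1.4]
grip_width: 0.0393
grasp_force: 50.9
t5.2 pos [0.5187 0.2349 0.0784] yang 101.43 grip 0.0393 F 50.9 wf [-0.4  0.2 -1.4]
 shift [-0.0026 -0.0023  0.1358] |34 mm| turn z 0.0015 (-0.1 deg) tilt [0.0004 0.0003 0.    ]
```

View pics/w3.png

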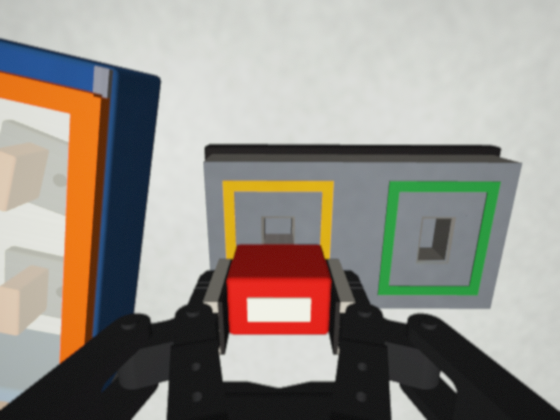

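Plug held over PARK, with the socket mouth visible just behind it at ~(278,228). Next, lower it gently.

```bash
python3 -m crank '[[[-0.002,-0.002,0.03,0,0,0,0.3],[0,0,0.03,0,0,0,0.3],[0,0,0.02,0,0,0,0.3],[0,0,0.01,0,0,0,0.3],[0,0,0.01,0,0,0,0.3],[0,0,0,0,0,0,0.3]]]'
python3 -c "
from h import *
plan((.5195,.2345,.0445),101.3)"
```

```text
clock: 5.9
ee_pos: [0.5192, 0.2337, 0.0523]
eef_rot: [-0.099, 0.995, -0.0, -0.0]
wrist_force: [-0.0, -0.4, -0.8]
grip_width: 0.0391
grasp_force: 50.9
t5.9 pos [0.5192 0.2337 0.0523] yang 101.40 grip 0.0391 F 50.9 wf [-0.  -0.4 -0.8]
 shift [-0.0019  0.003   0.0312] |8 mm| turn z 0.0011 (-0.1 deg) tilt [-0.0001 -0.0004 -0.    ]
```

```bash
python3 -m crank '[[[0,0,0.01,0,0,0,0.3],[0,0,0.01,0,0,0,0.3],[0,0,0.01,0,0,0,0.3],[0,0,0.004,0,0,0,0.3],[0,0,0,0,0,0,0.3]]]'
python3 -c "
from h import *
plan((.5195,.2345,.0445),101.3)"
```

```text
clock: 6.4
ee_pos: [0.5194, 0.2338, 0.0446]
eef_rot: [-0.099, 0.995, 0.0, 0.0]
wrist_force: [-1.8, -0.5, 1.6]
grip_width: 0.0393
grasp_force: 51.2
t6.4 pos [0.5194 0.2338 0.0446] yang 101.40 grip 0.0393 F 51.2 wf [-1.8 -0.5  1.6]
 shift [-0.0008  0.0029  0.0003] |1 mm| turn z 0.0011 (-0.1 deg) tilt [0.     0.0002 0.    ]
```

```bash
python3 -m crank '[[[0,0,0.006,0,0,0,0.3],[0,0,0,0,0,0,0.3],[0,0,0,0,0,0,0.8],[0,0,0,0,0,0,0.8],[0,0,0,0,0,0,0.8],[0,0,0,0,0,0,0.8],[0,0,-0.03,0,0,0,0.8],[0,0,-0.06,0,0,0,0.8],[0,0,-0.12,0,0,0,0.8],[0,0,-0.16,0,0,0,0.8],[0,0,-0.16,0,0,0,0.8],[0,0,-0.1,0,0,0,0.8]]]'
python3 - <<'E'
from h import *
plan((.466,.01,.22),90)
c=snap("wrist","w4");t=snap("top","top1");s=snap("scene","scene1")
m=biggest(mask(c,*RED));h=cv2.cvtColor(c["im"],cv2.COLOR_RGB2HSV);lab=cv2.inRange(h,(0,0,170),(180,60,255))&m
print("label at .072",rect_on(c,lab,.072), "yel",rect_on(c,biggest(mask(c,*YEL)),.038))
for z in(.072,.08): print(z,[rect_on(k,biggest(mask(k,*RED,b)),z) for k,b in((t,(130,190,215,245)),)])
cs=[]
for n,k,b in(("t",t,(130,190,215,245)),("s",s,(345,225,445,290))):
    m=biggest(mask(k,*RED,b));hh=cv2.cvtColor(k["im"],cv2.COLOR_RGB2HSV);l=cv2.inRange(hh,(0,0,130),(180,90,255))&m
    cs.append(hullrect(l)[0])
wl=hullrect(lab)[0]
print(cs,tri(t,cs[0],s,cs[1]),tri(c,wl,s,cs[1]),tri(c,wl,t,cs[0]))
cv2.imwrite("pics/a.png",np.hstack([c["im"][100:400,130:430,::-1],cv2.resize(s["im"][150:310,200:440],(480,300))[:,:,::-1]]))
# handle
for n,k,b in(("t",t,(255,236,290,256)),("s",s,(270,185,310,210))):
    m=biggest(mask(k,(0,0,0),(180,255,45),b));print(n,"handle",hullrect(m),rect_on(k,m,.104))
E
```

```text
clock: 7.6
ee_pos: [0.5202, 0.234, 0.206]
eef_rot: [-0.099, 0.995, 0.001, 0.003]
wrist_force: [-0.1, 0.2, 0.1]
grip_width: 0.0685
grasp_force: 0.0
t7.6 pos [0.5202 0.234  0.206 ] yang 101.40 grip 0.0685 F 0.0 wf [-0.1  0.2  0.1]
 shift [ 0.3891 -0.8356 -0.0592] |231 mm| turn z 0.1267 (-11.4 deg) tilt [ 0.0006  0.0039 -0.    ]
label at .072 (0.5188, 0.2337, 23.2, 9.4, -78.59) yel (0.5185, 0.2345, 69.9, 60.5, 11.31)
0.072 [(0.5156, 0.2308, 40.5, 27.5, -78.68)]
0.08 [(0.5144, 0.2287, 40.2, 27.3, -78.68)]
[(185.0, 211.5), (376.5, 241.0)] (array([0.51752883, 0.23384073, 0.07205363]), np.float64(0.0001610692104903678)) (array([0.51843444, 0.23372623, 0.07333658]), np.float64(0.00031969303903647757)) (array([0.51753264, 0.23323436, 0.07496898]), np.float64(0.0009882292020112848))
t handle ((270.45294189453125, 246.21177673339844), (24.187747955322266, 6.074052810668945), 12.52880573272705) (0.4716, 0.0103, 56.3, 14.1, 88.73)
s handle ((289.5566101074219, 196.8018798828125), (24.038095474243164, 10.576762199401855), 15.945395469665527) (0.483, 0.0138, 61.9, 31.7, 87.76)
```

View pics/a.png

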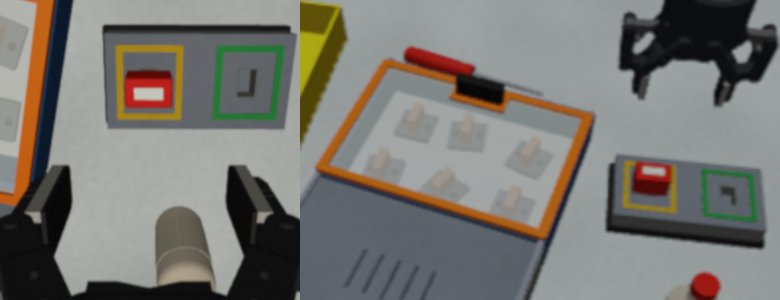

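Plug is seated in PARK (label top triangulates to z≈0.072, as it should). On to the guard handle.

```bash
python3 -m crank '[[[0.038,-0.085,-0.007,0,0,0,1],[0.038,-0.085,-0.007,0,0,0,1],[0.038,-0.085,-0.007,0,0,0,1],[0.038,-0.085,-0.007,0,0,0,1],[0.038,-0.085,-0.007,0,0,0,1],[0.038,-0.085,-0.007,0,0,0,1],[0.038,-0.085,-0.007,0,0,0,1],[0.038,-0.085,-0.007,0,0,0,1],[0.038,-0.085,-0.007,0,0,0,1],[0.038,-0.085,-0.007,0,0,0,1],[0,0,0,0,0,0,1]]]'
python3 -m crank '[[[0,0,0,0,0,0.095,1],[0,0,0,0,0,0.095,1],[0,0,0,0,0,0.095,1],[0,0,0,0,0,0.095,1],[0,0,0,0,0,0.095,1],[0,0,0,0,0,0.095,1],[0,0,0,0,0,0.095,1],[0,0,0,0,0,0.095,1],[0,0,0,0,0,0.095,1],[0,0,0,0,0,0.095,1],[0,0,0,0,0,0.095,1],[0,0,0,0,0,0.095,1]]]'
python3 -m crank '[[[0,0,0,0,0,0,1],[0,0,0,0,0,0,1]]]'
python3 - <<'E'
from h import *
plan((.4716,.0103,.079),-1.4)
c=snap("wrist","w5");print(proj(c,(.4716,.0103,.104)))
E
```

```text
clock: 8.85
ee_pos: [0.4675, 0.0047, 0.2171]
eef_rot: [-0.098, 0.995, -0.0, -0.001]
wrist_force: [0.2, 0.7, -0.7]
grip_width: 0.0856
grasp_force: 0.0
clock: 10.05
ee_pos: [0.468, 0.0075, 0.2168]
eef_rot: [0.716, 0.698, -0.0, -0.001]
wrist_force: [0.5, -0.0, 0.3]
grip_width: 0.0853
grasp_force: 0.0
clock: 10.25
ee_pos: [0.4681, 0.0072, 0.2172]
eef_rot: [0.713, 0.701, -0.0, -0.0]
wrist_force: [0.0, -0.2, 0.0]
grip_width: 0.0854
grasp_force: 0.0
t10.2 pos [0.4681 0.0072 0.2172] yang -0.93 grip 0.0854 F 0.0 wf [ 0.  -0.2  0. ]
 shift [0.0125 0.0143 0.5526] |138 mm| turn z 0.0052 (-0.5 deg) tilt [-0.0007 -0.0002 -0.    ]
[283.43725181 199.50652897]
```

View pics/w5.png

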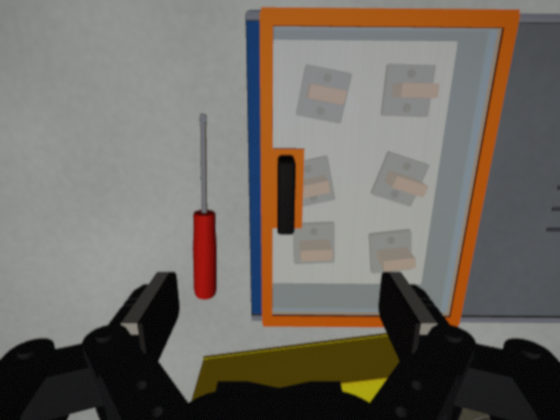

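The wrist view shows the handle at ~(286,195), close to the predicted (283,199), and the screwdriver at ~(204,210), clear of the fingers. I'll check the height by triangulating.

```bash
python3 - <<'E'
from h import *
c=load("w5");t=load("top1")
m=biggest(mask(c,(0,0,0),(180,255,40),(265,140,310,245)));r1=hullrect(m);print(r1,rect_on(c,m,.104))
r2=hullrect(biggest(mask(t,(0,0,0),(180,255,45),(255,236,290,256))))
print(tri(c,r1[0],t,r2[0]))
print("org",rect_on(c,biggest(mask(c,*ORG,(230,0,560,350))),.073))
E
```

```text
((286.5, 194.0), (76.0, 15.0), 90.0) (0.4738, 0.0136, 60.3, 11.2, 89.1)
(array([0.47375629, 0.01055136, 0.08868069]), np.float64(0.0011018591775429419))
org (0.5485, 0.0085, 274.4, 191.6, 88.7)
```

```bash
python3 -m crank '[[[0.016,0.02,0.12,0,0,0.005,1],[0,0,0.12,0,0,0,1],[0,0,0.12,0,0,0,1],[0,0,0.1,0,0,0,1],[0,0,0.06,0,0,0,1],[0,0,0.032,0,0,0,1],[0,0,0,0,0,0,0.05],[0,0,0,0,0,0,0.05],[0,0,0,0,0,0,0.05],[0,0,0,0,0,0,0.05],[0,0,0,0,0,0,0.05],[0,0,0,0,0,0,0.05]]]' 25
python3 -m crank '[[[0,0,0,0,0,0,0.05],[0,0,0,0,0,0,0.05],[0,0,0,0,0,0,0.05],[0,0,0,0,0,0,0.05],[0,0,0,0,0,0,0.05]]]'
python3 -c "
from h import *
plan((.673,.0063,.079),-1.35)"
```

```text
clock: 11.5
ee_pos: [0.4738, 0.0105, 0.0807]
eef_rot: [0.717, 0.697, 0.0, 0.001]
wrist_force: [0.3, 0.2, 2.4]
grip_width: 0.0135
grasp_force: 26.4
clock: 12.0
ee_pos: [0.4738, 0.0105, 0.0807]
eef_rot: [0.717, 0.697, 0.0, 0.001]
wrist_force: [0.7, 0.1, 5.9]
grip_width: 0.0133
grasp_force: 26.7
t12.0 pos [0.4738 0.0105 0.0807] yang -1.64 grip 0.0133 F 26.7 wf [0.7 0.1 5.9]
 shift [0.0059 0.7971 0.0077] |199 mm| turn z -0.0032 (0.3 deg) tilt [ 0.0009  0.0001 -0.    ]
```

```bash
python3 -m crank '[[[0,0.03,0,0,0,0,0.05],[0,0.06,0,0,0,0,0.05],[0,0.06,0,0,0,0,0.05],[0.001,0.06,0,0,0,0,0.05],[0,0.06,0,0,0,0,0.05],[0,0.06,0,0,0,0,0.05],[0.001,0.06,0,0,0,0,0.05],[0,0.06,0,0,0,0,0.05],[0,0.06,0,0,0,0,0.05],[0.001,0.06,0,0,0,0,0.05],[0,0.06,0,0,0,0,0.05],[0,0.03,0,0,0,0,0.05]]]'
python3 -m crank '[[[0,0.03,0,0,0,0,0.05],[0,0.03,0,0,0,0,0.05],[0,0,0,0,0,0,0.05],[0,0,0,0,0,0,0.05]]]'
python3 -c "
from h import *
plan((.673,.0063,.079),-1.35)"
```

```text
clock: 13.2
ee_pos: [0.6393, 0.0065, 0.0807]
eef_rot: [0.717, 0.697, 0.0, 0.0]
wrist_force: [-2.4, -0.8, 6.4]
grip_width: 0.0132
grasp_force: 26.9
clock: 13.6
ee_pos: [0.6543, 0.0061, 0.0807]
eef_rot: [0.717, 0.697, 0.001, 0.001]
wrist_force: [1.7, -0.4, 5.1]
grip_width: 0.0134
grasp_force: 26.7
t13.6 pos [0.6543 0.0061 0.0807] yang -1.64 grip 0.0134 F 26.7 wf [ 1.7 -0.4  5.1]
 shift [0.003  0.0746 0.0072] |19 mm| turn z -0.0033 (0.3 deg) tilt [ 0.0016  0.     -0.    ]
```

```bash
python3 -m crank '[[[0,0.016,0,0,0,0,0.05],[0,0.016,0,0,0,0,0.05],[0,0.016,0,0,0,0,0.05],[0,0,0,0,0,0,0.05]]]'; python3 -m crank '[[[0,0.016,0,0,0,0,0.05],[0,0,0,0,0,0,0.05],[0,0,0,0,0,0,0.05]]]'
```

```text
clock: 14.0
ee_pos: [0.6658, 0.0058, 0.0807]
eef_rot: [0.717, 0.697, 0.0, 0.0]
wrist_force: [1.1, 0.9, 5.9]
grip_width: 0.0138
grasp_force: 26.8
clock: 14.3
ee_pos: [0.6674, 0.0058, 0.0807]
eef_rot: [0.717, 0.697, -0.001, -0.001]
wrist_force: [-10.5, -0.1, 9.4]
grip_width: 0.0136
grasp_force: 27.4
```

Guard at its stop (−10 N at x=0.667; travel 193.6 mm, so it began ~6 mm ajar). Release and look in the tray.

```bash
python3 -m crank '[[[0,0,0,0,0,0,0.5],[0,0,0,0,0,0,0.5],[0,0,0,0,0,0,0.5],[0,0,-0.06,0,0,0,0.5],[0,0,-0.12,0,0,0,0.5],[0,0,-0.16,0,0,0,0.5],[0,-0.12,-0.1,0,0,0,0.5],[0,-0.12,-0.1,0,0,0,0.5],[0,-0.12,-0.1,0,0,0,0.5],[0,-0.12,0,0,0,0,0.5],[0,0,0,0,0,0,0.5],[0,0,0,0,0,0,0.5]]]'
python3 - <<'E'
from h import *
plan((.54,.009,.25),-1.35)
c=snap("wrist","w6");snap("top","top2");snap("scene","scene2")
E
```

```text
clock: 15.5
ee_pos: [0.5495, 0.0091, 0.241]
eef_rot: [0.717, 0.697, 0.001, 0.001]
wrist_force: [0.4, -0.4, 0.3]
grip_width: 0.0426
grasp_force: 0.0
t15.5 pos [0.5495 0.0091 0.241 ] yang -1.65 grip 0.0426 F 0.0 wf [ 0.4 -0.4  0.3]
 shift [-0.0015 -0.0377 -0.0362] |13 mm| turn z -0.0034 (0.3 deg) tilt [ 0.0014  0.     -0.    ]
```

View pics/w6.png

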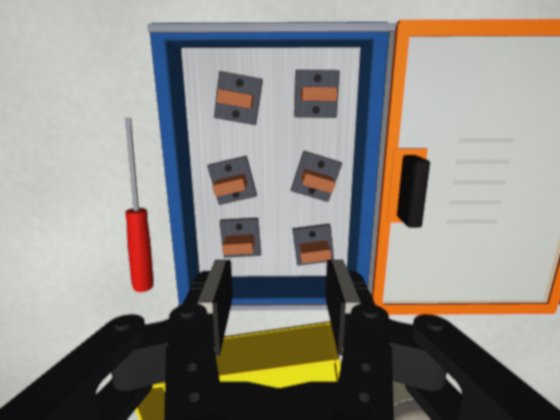

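Guard open and all six brackets visible, at ~(238,98), (317,93), (230,182), (317,178), (240,240), (313,247), with their copper ribs roughly along x. Next I'll locate them.

```bash
cat >> h.py <<'E'
COP=((2,80,60),(16,200,255))
def ribs(c,z=.048,box=None,amin=150):
    "rib tops: split each copper blob into bright top face; -> centre on plane z, length, width, yaw, px"
    m=mask(c,*COP,box); V=c["im"].max(2); out=[]
    n,lab,st,_=cv2.connectedComponentsWithStats(m)
    for i in range(1,n):
        if st[i,4]<amin: continue
        k=lab==i; th,_=cv2.threshold(V[k].reshape(-1,1),0,255,cv2.THRESH_OTSU)
        lo,hi=V[k&(V<=th)].mean(),V[k&(V>th)].mean()
        t=((k&(V>th)) if hi-lo>25 else k).astype(np.uint8)*255
        t=biggest(cv2.morphologyEx(t,cv2.MORPH_CLOSE,np.ones((3,3))))
        out.append(rect_on(c,t,z)+(tuple(np.round(hullrect(t)[0],1)),round(hi-lo)))
    return out
E
python3 - <<'E'
from h import *
c=load("w6");t=load("top2");s=load("scene2")
a=ribs(c,box=(180,40,370,285))
for x in a: print("w",x)
b=ribs(t,box=(205,160,350,280),amin=25)
for x in b: print("t",x)
for x in ribs(s,box=(200,170,360,285),amin=25): print("s",x)
E
```

```text
w (0.5896, 0.089, 30.5, 9.6, -1.63, (np.float64(319.5), np.float64(93.5)), 38)
w (0.5108, 0.0869, 30.8, 10.6, -11.6, (np.float64(233.8), np.float64(98.4)), 44)
w (0.5892, 0.0046, 31.2, 11.6, -18.39, (np.float64(318.4), np.float64(182.9)), 73)
w (0.4997, 0.0029, 31.0, 11.9, 12.15, (np.float64(228.4), np.float64(187.2)), 76)
w (0.5042, -0.0641, 31.1, 12.2, 1.55, (np.float64(237.5), np.float64(248.7)), 79)
w (0.5867, -0.0753, 31.5, 12.2, 6.1, (np.float64(315.6), np.float64(256.2)), 80)
t (0.6935, -0.1145, 87.0, 44.0, -2.84, (np.float64(335.1), np.float64(173.9)), 45)
t (0.6609, 0.1149, 36.6, 9.9, 88.29, (np.float64(245.5), np.float64(168.9)), 56)
t (0.5883, 0.0888, 30.2, 10.5, -1.63, (np.float64(249.5), np.float64(197.6)), 27)
t (0.5093, 0.0868, 30.2, 10.6, -10.73, (np.float64(243.6), np.float64(228.0)), 27)
t (0.4979, 0.0021, 29.9, 10.0, 11.29, (np.float64(276.0), np.float64(239.0)), 16)
s (0.5036, -0.0641, 29.8, 10.6, 0.12, (np.float64(257.0), np.float64(209.5)), 55)
s (0.4984, 0.0035, 30.8, 11.9, 6.84, (np.float64(283.4), np.float64(215.0)), 52)
s (0.5107, 0.0872, 30.8, 12.1, -14.08, (np.float64(314.7), np.float64(227.8)), 54)
s (0.5862, -0.0748, 30.6, 11.2, 0.51, (np.float64(239.9), np.float64(234.2)), 54)
s (0.5897, 0.0042, 30.1, 10.9, -20.11, (np.float64(270.8), np.float64(244.3)), 56)
s (0.5895, 0.0893, 30.3, 11.8, -2.53, (np.float64(305.6), np.float64(254.5)), 54)
s (0.6597, 0.0011, 79.5, 25.8, -82.65, (np.float64(258.6), np.float64(268.9)), 70)
```

Wrist and scene views agree to ~1 mm with the ribs at z=0.048. First pick: the bracket at (.5865,−.075), yaw ~6°.

```bash
python3 -m crank '[[[0,0,0,0,0,-0.0905,0.32],[0,0,0,0,0,-0.0905,0.32],[0,0,0,0,0,-0.0905,0.32],[0,0,0,0,0,-0.0905,0.32],[0,0,0,0,0,-0.0905,0.32],[0,0,0,0,0,-0.0905,0.32],[0,0,0,0,0,-0.0905,0.32],[0,0,0,0,0,-0.0905,0.32],[0,0,0,0,0,-0.0905,0.32],[0,0,0,0,0,-0.0905,0.32],[0,0,0,0,0,-0.0905,0.32],[0,0,0,0,0,-0.0905,0.32]]]' 60 | head -3
python3 -c "
from h import *
plan((.5865,-.075,.024),96)"
```

```text
clock: 16.85
ee_pos: [0.55, 0.009, 0.2388]
eef_rot: [-0.056, 0.998, 0.0, -0.001]
t16.9 pos [0.55   0.009  0.2388] yang 96.42 grip 0.0275 F 0.0 wf [-0.5 -0.6  0.2]
 shift [-0.1089 -0.3506  0.859 ] |234 mm| turn z 0.0047 (-0.4 deg) tilt [ 0.0002 -0.0011  0.    ]
```

```bash
python3 -m crank '[[[-0.0363,-0.117,0.12,0,0,0,0.32],[-0.0363,-0.117,0.12,0,0,0,0.32],[-0.0363,-0.117,0.12,0,0,0.005,0.32],[0,0,0.1,0,0,0,0.32],[0,0,0.1,0,0,0,0.32],[0,0,0.1,0,0,0,0.32],[0,0,0.06,0,0,0,0.32],[0,0,0.06,0,0,0,0.32],[0,0,0.04,0,0,0,0.32],[0,0,0.03,0,0,0,0.32],[0,0,0,0,0,0,0.32]]]'
python3 -c "
from h import *
plan((.5865,-.075,.024),96)"
```

```text
clock: 17.95
ee_pos: [0.5855, -0.0752, 0.0265]
eef_rot: [-0.049, 0.999, 0.0, -0.001]
wrist_force: [-0.7, 1.0, 0.2]
grip_width: 0.0269
grasp_force: 0.0
t17.9 pos [ 0.5855 -0.0752  0.0265] yang 95.65 grip 0.0269 F 0.0 wf [-0.7  1.   0.2]
 shift [-0.0042  0.0002  0.0102] |3 mm| turn z -0.0039 (0.4 deg) tilt [ 0.0002 -0.0006 -0.    ]
```

```bash
python3 -m crank '[[[0,0,0.006,0,0,0,0.05],[0,0,0,0,0,0,0.05],[0,0,0,0,0,0,0.05],[0,0,0,0,0,0,0.05],[0,0,0,0,0,0,0.05],[0,0,-0.03,0,0,0,0.05],[0,0,-0.06,0,0,0,0.05],[0,0,-0.12,0,0,0,0.05],[0,0,-0.14,0,0,0,0.05],[0,0,-0.14,0,0,0,0.05],[0,0,-0.1,0,0,0,0.05],[0,0,0,0,0,0,0.05]]]' 60
python3 -c "
from h import *
plan((.4994,-.291,.17),97.85)"
```

```text
clock: 19.15
ee_pos: [0.5875, -0.0756, 0.1798]
eef_rot: [-0.049, 0.999, -0.001, 0.004]
wrist_force: [0.7, -0.4, -0.4]
grip_width: 0.0106
grasp_force: 60.5
t19.1 pos [ 0.5875 -0.0756  0.1798] yang 95.64 grip 0.0106 F 60.5 wf [ 0.7 -0.4 -0.4]
 shift [ 0.4358 -0.8227  0.0374] |233 mm| turn z -0.0245 (2.2 deg) tilt [-0.0017  0.0056 -0.    ]
```

```bash
python3 -m crank '[[[0.0545,-0.103,0,0,0,0,0.05],[0.0545,-0.103,0,0,0,0,0.05],[0.0545,-0.103,0,0,0,0,0.05],[0.0545,-0.103,0,0,0,-0.012,0.05],[0.0545,-0.103,0,0,0,-0.012,0.05],[0.0545,-0.103,0,0,0,0,0.05],[0.0545,-0.103,0,0,0,0,0.05],[0.0545,-0.103,0,0,0,0,0.05],[0,0,0,0,0,0,0.05],[0,0,0,0,0,0,0.05]]]' | head -3
python3 - <<'E'
from h import *
plan((.4994,-.291,.17),97.85)
c=snap("wrist","w7");t=snap("top","top3")
m=biggest(mask(c,(22,90,40),(35,255,255)));print(rect_on(c,m,.07),cv2.boundingRect(m))
E
```

```text
clock: 20.15
ee_pos: [0.5005, -0.2925, 0.1723]
eef_rot: [-0.067, 0.998, 0.001, -0.001]
t20.1 pos [ 0.5005 -0.2925  0.1723] yang 97.72 grip 0.0106 F 60.5 wf [0.1 0.3 0.2]
 shift [0.0035 0.0064 0.0092] |3 mm| turn z -0.0014 (0.1 deg) tilt [ 0.001  -0.0007  0.    ]
(0.4883, -0.2933, 217.1, 168.7, 7.83) (147, 27, 265, 293)
```

View pics/w7.png

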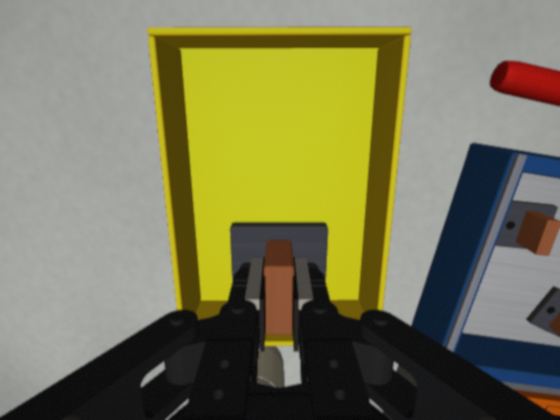

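The tote is below, with its near rim corners at (150,28) and (410,28); the bracket is held level with its base at ~(279,240).

```bash
python3 - <<'E'
from h import *
c=load("w7");t=load("top3")
a=plane(c,150,28,.07);b=plane(c,410,28,.07);print(a,b,np.linalg.norm(a-b))
y=(a-b)/np.linalg.norm(a-b); 
if y[1]<0:y=-y
x=np.array([y[1],-y[0],0]);print("yaw",np.degrees(np.arctan2(x[1],x[0])),"centre",(a+b)/2+x*.1225)
# rim height check: same front corners in top view
m=biggest(mask(t,(22,90,40),(35,255,255),(340,195,445,325)));ap=cv2.approxPolyDP(cv2.convexHull(pts(m)).astype(np.int32),3,True)[:,0];print(ap.tolist())
for q in ap:
  for p in((150,28),(410,28)):
    P,e=tri(c,p,t,q.astype(float)); 
    if e<.006: print(q,p,P,e)
E
```

```text
[ 0.39251007 -0.38913889  0.07      ] [ 0.37026017 -0.2255493   0.07      ] 0.16509576493447112
yaw 7.745300876425107 centre [ 0.50276755 -0.29083481  0.07      ]
[[429, 213], [430, 230], [397, 273], [355, 309], [356, 215], [362, 209]]
[355 309] (410, 28) [ 0.36761282 -0.21723607  0.04649483] 0.005076507268330915
```

```bash
cat >> h.py <<'E'
def slot(i): # six places in the tote
    tx,ty=[(70,38),(70,-38),(0,38),(0,-38),(-70,38),(-70,-38)][i]; a=np.radians(7.8)
    return np.array([.502+(tx*np.cos(a)-ty*np.sin(a))/1e3,-.291+(tx*np.sin(a)+ty*np.cos(a))/1e3])
E
python3 -c "
from h import *
plan((*slot(0),.020),97.8)"
```

```text
t20.2 pos [ 0.5011 -0.2916  0.1727] yang 97.84 grip 0.0105 F 60.5 wf [ 0.7  0.3 -1. ]
 shift [-0.2841  0.1529  0.6109] |173 mm| turn z 0.0004 (-0.0 deg) tilt [ 0.0007 -0.0004 -0.    ]
```

```bash
python3 -m crank '[[[-0.071,0.038,0,0,0,0,0.05],[-0.071,0.038,0,0,0,0,0.05],[-0.071,0.038,0.02,0,0,0,0.05],[-0.071,0.038,0.05,0,0,0,0.05],[0,0,0.12,0,0,0,0.05],[0,0,0.12,0,0,0,0.05],[0,0,0.12,0,0,0,0.05],[0,0,0.08,0,0,0,0.05],[0,0,0.06,0,0,0,0.05],[0,0,0.03,0,0,0,0.05],[0,0,0.01,0,0,0,0.05],[0,0,0,0,0,0,0.05]]]'
python3 -m crank '[[[0,0,0,0,0,0,0.4],[0,0,0,0,0,0,0.4],[0,0,0,0,0,0,0.4],[0,0,-0.03,0,0,0,0.4],[0,0,-0.08,0,0,0,0.4],[0,0,-0.14,0,0,0,0.4],[0,0,-0.14,0,0,0,0.4],[0,0,-0.14,0,0,0,0.4],[0,0,-0.14,0,0,0,0.4],[0,0,0,0,0,0,0.4]]]'
python3 -c "
from h import *
plan((.5,-.005,.19),92)
print(slot(0))"
```

```text
clock: 21.45
ee_pos: [0.5667, -0.2451, 0.0214]
eef_rot: [-0.068, 0.998, -0.0, 0.0]
wrist_force: [-0.0, 0.7, -0.2]
grip_width: 0.0113
grasp_force: 60.5
clock: 22.45
ee_pos: [0.568, -0.2456, 0.1959]
eef_rot: [-0.068, 0.998, -0.002, 0.005]
wrist_force: [-0.5, -0.1, 0.1]
grip_width: 0.034
grasp_force: 0.0
t22.4 pos [ 0.568  -0.2456  0.1959] yang 97.82 grip 0.0340 F 0.0 wf [-0.5 -0.1  0.1]
 shift [0.1388 0.9905 0.017 ] |250 mm| turn z 0.0647 (-5.8 deg) tilt [-0.0035  0.0056 -0.    ]
[ 0.56619516 -0.24385149]
```

```bash
cat >> h.py <<'E'
def look(fn,z=.048):
    "ribs still in the tray, from scene and wrist"
    s=snap("scene",fn+"s");c=snap("wrist",fn+"w")
    for n,k,a in(("s",s,25),("w",c,150)):
        for x in ribs(k,z,amin=a):
            if .44<x[0]<.65 and -.13<x[1]<.15 and 26<x[2]<36 and x[3]<17: print(n,x[:5],x[6])
    return s,c
E
python3 - <<'E'
from h import *
look("c1"); plan((.504,-.0641,.19),91.5)
E
```

```text
s (0.5036, -0.0641, 29.8, 10.6, 0.12) 56
s (0.4984, 0.0035, 30.8, 11.9, 6.84) 52
s (0.5107, 0.0872, 30.8, 12.1, -14.08) 54
s (0.5897, 0.0042, 30.1, 10.9, -20.11) 56
s (0.5895, 0.0892, 30.3, 12.1, -2.53) 54
w (0.5034, -0.0658, 31.3, 11.5, 1.72) 67
w (0.5889, 0.0031, 31.0, 12.2, -18.35) 60
t22.6 pos [ 0.5666 -0.2449  0.1898] yang 97.82 grip 0.0340 F 0.0 wf [ 0.8  1.3 -0.8]
 shift [ 0.1498  0.7507 -0.0017] |191 mm| turn z 0.0702 (-6.3 deg) tilt [-0.0006  0.0013 -0.    ]
```

```bash
python3 -m crank '[[[0.025,0.125,0,0,0,0,0.4],[0.025,0.125,0,0,0,0,0.4],[0.025,0.125,0,0,0,0,0.4],[0.025,0.125,0,0,0,0,0.35],[0.025,0.125,0,0,0,0,0.32],[0.025,0.125,0,0,0,0,0.32],[0,0,0,0,0,0.07,0.32],[0,0,0,0,0,0,0.32],[0,0,0,0,0,0,0.32]]]' | head -2
python3 - <<'E'
from h import *
plan((.5038,-.0645,.025),91.6)
E
```

```text
clock: 23.45
ee_pos: [0.5032, -0.0644, 0.187]
t23.4 pos [ 0.5032 -0.0644  0.187 ] yang 91.65 grip 0.0274 F 0.0 wf [-0.6  0.2 -0.6]
 shift [-0.0038 -0.0009  0.6478] |162 mm| turn z 0.0006 (-0.1 deg) tilt [ 0.0003 -0.0014  0.    ]
```

```bash
python3 -m crank '[[[-0.003,-0.001,0.12,0,0,0,0.32],[0,0,0.12,0,0,0,0.32],[0,0,0.12,0,0,0,0.32],[0,0,0.12,0,0,0,0.32],[0,0,0.08,0,0,0,0.32],[0,0,0.05,0,0,0,0.32],[0,0,0.038,0,0,0,0.32],[0,0,0,0,0,0,0.05],[0,0,0,0,0,0,0.05],[0,0,0,0,0,0,0.05],[0,0,0,0,0,0,0.05],[0,0,0,0,0,0,0.05]]]' 60
python3 -m crank '[[[0,0,-0.03,0,0,0,0.05],[0,0,-0.06,0,0,0,0.05],[0,0,-0.12,0,0,0,0.05],[0,0,-0.14,0,0,0,0.05],[0,0,-0.14,0,0,0,0.05],[0,0,-0.12,0,0,0,0.05],[0,0,0,0,0,-0.07,0.05],[0,0,0,0,0,0,0.05]]]'
python3 - <<'E'
from h import *
plan((*slot(1),.18),97.8)
E
```

```text
clock: 24.65
ee_pos: [0.5048, -0.0647, 0.0269]
eef_rot: [-0.013, 1.0, -0.0, 0.001]
wrist_force: [0.9, 0.4, -1.2]
grip_width: 0.011
grasp_force: 60.2
clock: 25.45
ee_pos: [0.5051, -0.0647, 0.1817]
eef_rot: [-0.069, 0.998, -0.001, 0.002]
wrist_force: [-0.2, 0.8, -0.9]
grip_width: 0.0109
grasp_force: 60.4
t25.4 pos [ 0.5051 -0.0647  0.1817] yang 97.87 grip 0.0109 F 60.4 wf [-0.2  0.8 -0.9]
 shift [-0.1436 -1.0471  0.0089] |264 mm| turn z 0.0007 (-0.1 deg) tilt [-0.0009  0.0026 -0.    ]
```

```bash
python3 -m crank '[[[-0.0144,-0.105,0,0,0,0,0.05],[-0.0144,-0.105,0,0,0,0,0.05],[-0.0144,-0.105,0,0,0,0,0.05],[-0.0144,-0.105,0,0,0,0,0.05],[-0.0144,-0.105,0,0,0,0,0.05],[-0.0144,-0.105,0,0,0,0,0.05],[-0.0144,-0.105,0,0,0,0,0.05],[-0.0144,-0.105,0,0,0,0,0.05],[-0.0144,-0.105,0,0,0,0,0.05],[-0.0144,-0.105,0,0,0,0,0.05],[0,0,0,0,0,0,0.05],[0,0,0,0,0,0,0.05]]]' | head -2
python3 - <<'E'
from h import *
plan((*slot(1),.021),97.8)
t=load("top0");print(plane(t,411,179,.09),slot(1))
E
```

```text
clock: 26.65
ee_pos: [0.5753, -0.3198, 0.1778]
t26.6 pos [ 0.5753 -0.3198  0.1778] yang 97.65 grip 0.0107 F 60.4 wf [ 0.3  0.4 -1.5]
 shift [-0.006   0.0009  0.6272] |157 mm| turn z -0.0016 (0.1 deg) tilt [ 0.0011 -0.0009 -0.    ]
[ 0.70293328 -0.2956077   0.09      ] [ 0.57650954 -0.31914833]
```

```bash
python3 -m crank '[[[-0.006,0,0.12,0,0,0,0.05],[0,0,0.12,0,0,0,0.05],[0,0,0.12,0,0,0,0.05],[0,0,0.12,0,0,0,0.05],[0,0,0.08,0,0,0,0.05],[0,0,0.04,0,0,0,0.05],[0,0,0.025,0,0,0,0.05],[0,0,0,0,0,0,0.05],[0,0,0,0,0,0,0.4],[0,0,0,0,0,0,0.4],[0,0,0,0,0,0,0.4]]]'
python3 -m crank '[[[0,0,-0.03,0,0,0,0.4],[0,0,-0.08,0,0,0,0.4],[0,0,-0.14,0,0,0,0.4],[0,0,-0.14,0,0,0,0.4],[0,0,-0.14,0,0,0,0.4],[0,0,-0.1,0,0,0,0.4],[0,0,0,0,0,0,0.4]]]' | head -2
python3 - <<'E'
from h import *
look("c2"); plan((.589,.004,.18),71.6)
E
```

```text
clock: 27.75
ee_pos: [0.5782, -0.3192, 0.0247]
eef_rot: [-0.068, 0.998, -0.0, 0.001]
wrist_force: [-2.1, 5.2, 4.1]
grip_width: 0.0343
grasp_force: 3.3
clock: 28.45
ee_pos: [0.5788, -0.3213, 0.1874]
s (0.4987, 0.0035, 31.3, 11.9, 6.84) 52
s (0.5107, 0.0872, 30.8, 12.1, -14.08) 54
s (0.5897, 0.0042, 30.1, 10.9, -20.11) 56
s (0.5895, 0.0892, 30.3, 12.1, -2.53) 54
t28.6 pos [ 0.5775 -0.3203  0.1814] yang 97.77 grip 0.0340 F 0.0 wf [-0.1  0.9 -0.2]
 shift [-0.221   1.2791  0.0032] |325 mm| turn z 0.2908 (-26.2 deg) tilt [-0.0014  0.0013 -0.    ]
```

```bash
python3 - <<'E'
from h import *
w=load("c2w");s=load("c2s");t=snap("top","top4")
cv2.imwrite("pics/b.png",np.hstack([cv2.resize(w["im"][:,100:500],(400,420)),cv2.resize(t["im"][190:330,340:460],(360,420),interpolation=2)])[:,:,::-1])
E
```

```text
(no output)
```

View pics/b.png

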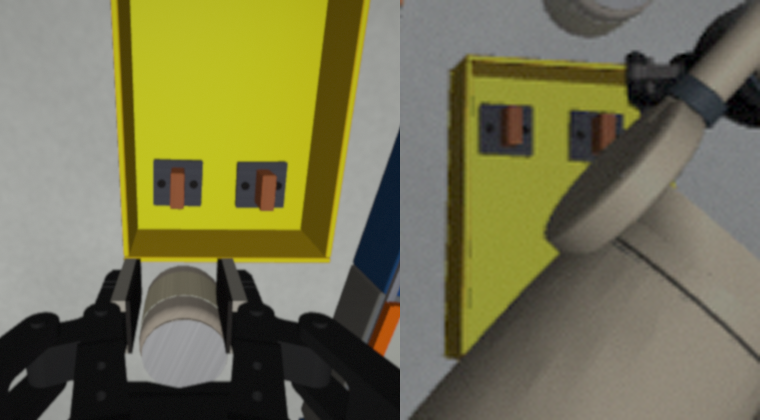

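Both brackets stand upright in the tote (wrist crop ~(178,185) and (262,187)). The second release brushed the wall, so I'll use slots nearer the middle with less opening.

```bash
sed -i 's/(0,38),(0,-38),(-70,38),(-70,-38)/(5,30),(5,-30),(-62,30),(-62,-30)/' h.py
python3 -m crank '[[[-0.0221,0.128,0,0,0,0,0.32],[-0.0221,0.128,0,0,0,0,0.32],[-0.0221,0.128,0,0,0,0,0.32],[-0.0221,0.128,0,0,0,0,0.32],[-0.0221,0.128,0,0,0,0,0.32],[-0.0221,0.128,0,0,0,0,0.32],[-0.0221,0.128,0,0,0,0,0.32],[-0.0221,0.128,0,0,0,0,0.32],[-0.0221,0.128,0,0,0,0,0.32],[-0.0221,0.128,0,0,0,0,0.32]]]' | head -2
python3 -m crank '[[[0,0,0,0,0,0.0727,0.32],[0,0,0,0,0,0.0727,0.32],[0,0,0,0,0,0.0727,0.32],[0,0,0,0,0,0.0727,0.32],[0,0,0,0,0,0,0.32],[0,0,0,0,0,0,0.32]]]' | head -2
python3 - <<'E'
from h import *
look("c3");plan((.589,.0042,.025),71.6)
E
```

```text
clock: 29.6
ee_pos: [0.5877, 0.0061, 0.1777]
clock: 30.2
ee_pos: [0.588, 0.0048, 0.1785]
s (0.4985, 0.0032, 30.9, 12.0, 8.41) 52
s (0.5106, 0.0872, 30.8, 11.7, -11.27) 55
s (0.5897, 0.0042, 30.1, 10.9, -20.11) 56
s (0.5895, 0.0892, 30.3, 12.1, -2.53) 54
w (0.5105, 0.0867, 31.3, 11.5, -11.48) 71
w (0.4991, 0.0025, 30.9, 11.3, 11.49) 58
w (0.5889, 0.0887, 31.2, 11.5, -2.61) 76
w (0.5888, 0.0046, 30.7, 10.8, -18.2) 69
t30.3 pos [0.5882 0.0048 0.1792] yang 71.75 grip 0.0275 F 0.0 wf [ 0.3 -0.5  1. ]
 shift [-0.0044 -0.0011  0.6167] |154 mm| turn z 0.0016 (-0.1 deg) tilt [-0.0003 -0.0008 -0.    ]
```

```bash
python3 -m crank '[[[-0.004,-0.001,0.12,0,0,0,0.32],[0,0,0.12,0,0,0,0.32],[0,0,0.12,0,0,0,0.32],[0,0,0.12,0,0,0,0.32],[0,0,0.07,0,0,0,0.32],[0,0,0.04,0,0,0,0.32],[0,0,0.024,0,0,0,0.32],[0,0,0,0,0,0,0.05],[0,0,0,0,0,0,0.05],[0,0,0,0,0,0,0.05],[0,0,0,0,0,0,0.05],[0,0,0,0,0,0,0.05]]]' 60
python3 -m crank '[[[0,0,-0.03,0,0,0,0.05],[0,0,-0.06,0,0,0,0.05],[0,0,-0.12,0,0,0,0.05],[0,0,-0.14,0,0,0,0.05],[0,0,-0.14,0,0,0,0.05],[0,0,-0.12,0,0,-0.0727,0.05],[0,0,0,0,0,-0.0727,0.05],[0,0,0,0,0,-0.0727,0.05],[0,0,0,0,0,-0.0727,0.05],[0,0,0,0,0,0,0.05],[0,0,0,0,0,0,0.05]]]'
python3 - <<'E'
from h import *
plan((*slot(2),.18),97.8)
E
```

```text
clock: 31.5
ee_pos: [0.5897, 0.0044, 0.0271]
eef_rot: [0.16, 0.987, 0.0, 0.0]
wrist_force: [0.9, -0.0, -0.5]
grip_width: 0.0106
grasp_force: 60.2
clock: 32.6
ee_pos: [0.5895, 0.0044, 0.1801]
eef_rot: [-0.067, 0.998, -0.0, 0.001]
wrist_force: [-0.8, 0.1, -0.7]
grip_width: 0.0106
grasp_force: 60.4
t32.6 pos [0.5895 0.0044 0.1801] yang 97.63 grip 0.0106 F 60.4 wf [-0.8  0.1 -0.7]
 shift [ 4.8420e-01 -1.0044e+00  2.0000e-04] |279 mm| turn z -0.0019 (0.2 deg) tilt [-0.0002  0.0008  0.    ]
```

```bash
python3 -m crank '[[[0.0484,-0.1,0,0,0,0,0.05],[0.0484,-0.1,0,0,0,0,0.05],[0.0484,-0.1,0,0,0,0,0.05],[0.0484,-0.1,0,0,0,0,0.05],[0.0484,-0.1,0,0,0,0,0.05],[0.0484,-0.1,0,0,0,0,0.05],[0.0484,-0.1,0,0,0,0,0.05],[0.0484,-0.1,0,0,0,0,0.05],[0.0484,-0.1,0,0,0,0,0.05],[0.0484,-0.1,0,0,0,0,0.05],[0,0,0,0,0,0,0.05],[0,0,0,0,0,0,0.05]]]' | head -2
python3 - <<'E'
from h import *
plan((*slot(2),.021),97.8)
c=snap("wrist","w8")
m=biggest(mask(c,(22,90,40),(35,255,255)));ap=cv2.approxPolyDP(cv2.convexHull(pts(m)).astype(np.int32),4,True)[:,0];print([(q.tolist(),plane(c,*q,.07)[:2].round(3).tolist()) for q in ap])
c7=load("w7");print([plane(c7,*q,.07)[:2].round(3).tolist() for q in((150,28),(410,28))])
E
```

```text
clock: 33.8
ee_pos: [0.5033, -0.26, 0.1793]
t33.8 pos [ 0.5033 -0.26    0.1793] yang 97.63 grip 0.0105 F 60.4 wf [-1.   1.2 -0.5]
 shift [ 0.0022 -0.0024  0.6331] |158 mm| turn z -0.0019 (0.2 deg) tilt [0.0002 0.0002 0.    ]
[([360, 20], [0.372, -0.224]), ([341, 314], [0.592, -0.195]), ([145, 328], [0.628, -0.359]), ([102, 20], [0.394, -0.39])]
[[0.393, -0.389], [0.37, -0.226]]
```

Tote has not shifted (corners agree within 2 mm). Lower and release.

```bash
python3 -m crank '[[[0.002,-0.002,0.12,0,0,0,0.05],[0,0,0.12,0,0,0,0.05],[0,0,0.12,0,0,0,0.05],[0,0,0.12,0,0,0,0.05],[0,0,0.08,0,0,0,0.05],[0,0,0.04,0,0,0,0.05],[0,0,0.03,0,0,0,0.05],[0,0,0,0,0,0,0.05]]]'
python3 -m crank '[[[0,0,0,0,0,0,0.32],[0,0,0,0,0,0,0.32],[0,0,0,0,0,0,0.32],[0,0,-0.03,0,0,0,0.32],[0,0,-0.08,0,0,0,0.32],[0,0,-0.14,0,0,0,0.32],[0,0,-0.14,0,0,0,0.32],[0,0,-0.14,0,0,0,0.32],[0,0,-0.1,0,0,0,0.32],[0,0,0,0,0,0,0.32]]]' | head -2
python3 - <<'E'
from h import *
look("c4"); plan((.4988,.003,.18),101.6)
E
```

```text
clock: 34.65
ee_pos: [0.5031, -0.2598, 0.0213]
eef_rot: [-0.068, 0.998, 0.0, -0.0]
wrist_force: [0.6, -0.8, -1.9]
grip_width: 0.0108
grasp_force: 60.4
clock: 35.65
ee_pos: [0.5046, -0.2613, 0.1853]
s (0.4984, 0.0035, 30.8, 11.9, 6.84) 52
s (0.5107, 0.0872, 30.8, 12.1, -14.08) 54
s (0.5895, 0.0892, 30.3, 12.1, -2.53) 54
w (0.495, -0.0255, 31.6, 5.0, 21.86) 3
t35.8 pos [ 0.5032 -0.2605  0.18  ] yang 97.79 grip 0.0273 F 0.0 wf [-0.9  0.6 -1.6]
 shift [-0.1253  1.0467 -0.0011] |264 mm| turn z -0.0423 (3.8 deg) tilt [-0.0008  0.001   0.    ]
```

```bash
python3 -m crank '[[[-0.0125,0.105,0,0,0,0,0.32],[-0.0125,0.105,0,0,0,0,0.32],[-0.0125,0.105,0,0,0,0,0.32],[-0.0125,0.105,0,0,0,0,0.32],[-0.0125,0.105,0,0,0,0,0.32],[-0.0125,0.105,0,0,0,0,0.32],[-0.0125,0.105,0,0,0,0,0.32],[-0.0125,0.105,0,0,0,0,0.32],[-0.0125,0.105,0,0,0,0,0.32],[-0.0125,0.105,0,0,0,0,0.32],[0,0,0,0,0,-0.042,0.32],[0,0,0,0,0,0,0.32]]]' | head -2
python3 - <<'E'
from h import *
look("c5");plan((.4988,.003,.025),101.6)
E
```

```text
clock: 36.95
ee_pos: [0.4975, 0.0047, 0.1771]
s (0.4984, 0.0035, 30.8, 11.9, 6.84) 52
s (0.5107, 0.0872, 30.8, 12.1, -14.08) 54
s (0.5895, 0.0892, 30.3, 12.1, -2.53) 54
w (0.4983, 0.002, 30.5, 10.8, 11.56) 61
w (0.5098, 0.0865, 31.0, 11.7, -11.59) 71
t37.0 pos [0.4978 0.0038 0.1777] yang 101.49 grip 0.0272 F 0.0 wf [-0.6 -0.1  0.4]
 shift [-0.0045 -0.0043  0.6107] |153 mm| turn z -0.0013 (0.1 deg) tilt [ 0.0003 -0.0014 -0.    ]
```

```bash
python3 -m crank '[[[-0.003,-0.005,0.12,0,0,0,0.32],[0,0,0.12,0,0,0,0.32],[0,0,0.12,0,0,0,0.32],[0,0,0.12,0,0,0,0.32],[0,0,0.07,0,0,0,0.32],[0,0,0.04,0,0,0,0.32],[0,0,0.02,0,0,0,0.32],[0,0,0,0,0,0,0.05],[0,0,0,0,0,0,0.05],[0,0,0,0,0,0,0.05],[0,0,0,0,0,0,0.05],[0,0,0,0,0,0,0.05]]]' 60
python3 -m crank '[[[0,0,-0.03,0,0,0,0.05],[0,0,-0.06,0,0,0,0.05],[0,0,-0.12,0,0,0,0.05],[0,0,-0.14,0,0,0,0.05],[0,0,-0.14,0,0,0,0.05],[0,0,-0.12,0,0,0.042,0.05],[0,0,0,0,0,0,0.05],[0,0,0,0,0,0,0.05]]]'
python3 - <<'E'
from h import *
plan((*slot(3),.18),97.8)
E
```

```text
clock: 38.25
ee_pos: [0.4996, 0.0029, 0.027]
eef_rot: [-0.101, 0.995, -0.0, 0.0]
wrist_force: [-0.5, 0.2, -1.1]
grip_width: 0.0107
grasp_force: 60.1
clock: 39.05
ee_pos: [0.4998, 0.0029, 0.1807]
eef_rot: [-0.068, 0.998, -0.0, 0.001]
wrist_force: [-1.3, 0.3, -2.4]
grip_width: 0.0105
grasp_force: 60.3
t39.0 pos [0.4998 0.0029 0.1807] yang 97.84 grip 0.0105 F 60.3 wf [-1.3  0.3 -2.4]
 shift [ 0.1317 -1.2859  0.0032] |323 mm| turn z 0.0004 (-0.0 deg) tilt [-0.0004  0.0018 -0.    ]
```

```bash
python3 -m crank '[[[0.012,-0.117,0,0,0,0,0.05],[0.012,-0.117,0,0,0,0,0.05],[0.012,-0.117,0,0,0,0,0.05],[0.012,-0.117,0,0,0,0,0.05],[0.012,-0.117,0,0,0,0,0.05],[0.012,-0.117,0,0,0,0,0.05],[0.012,-0.117,0,0,0,0,0.05],[0.012,-0.117,0,0,0,0,0.05],[0.012,-0.117,0,0,0,0,0.05],[0.012,-0.117,0,0,0,0,0.05],[0.012,-0.117,0,0,0,0,0.05],[0,0,0,0,0,0,0.05]]]' | head -2
python3 - <<'E'
from h import *
plan((*slot(3),.021),97.8)
E
```

```text
clock: 40.25
ee_pos: [0.5089, -0.323, 0.1762]
t40.2 pos [ 0.5089 -0.323   0.1762] yang 97.64 grip 0.0107 F 60.3 wf [ 0.8  1.  -1.8]
 shift [-0.0123  0.0096  0.6209] |155 mm| turn z -0.0018 (0.2 deg) tilt [ 0.0011 -0.0023 -0.    ]
```

```bash
python3 -m crank '[[[0,0.004,0.12,0,0,0,0.05],[0,0,0.12,0,0,0,0.05],[0,0,0.12,0,0,0,0.05],[0,0,0.12,0,0,0,0.05],[0,0,0.08,0,0,0,0.05],[0,0,0.04,0,0,0,0.05],[0,0,0.02,0,0,0,0.05],[0,0,0,0,0,0,0.05]]]'
python3 -m crank '[[[0,0,0,0,0,0,0.32],[0,0,0,0,0,0,0.32],[0,0,0,0,0,0,0.32],[0,0,-0.03,0,0,0,0.32],[0,0,-0.08,0,0,0,0.32],[0,0,-0.14,0,0,0,0.32],[0,0,-0.14,0,0,0,0.32],[0,0,-0.14,0,0,0,0.32],[0,0,-0.1,0,0,0,0.32],[0,0,0,0,0,0,0.32]]]' | head -2
python3 - <<'E'
from h import *
s,w=look("c6"); plan((.5893,.0889,.18),87.4)
cv2.imwrite("pics/c6.png",np.hstack([w["im"][:,100:480],s["im"][:,100:480]])[:,:,::-1])
E
```

```text
clock: 41.05
ee_pos: [0.51, -0.3189, 0.0237]
eef_rot: [-0.068, 0.998, 0.0, -0.0]
wrist_force: [-0.6, 0.0, -1.7]
grip_width: 0.0108
grasp_force: 60.3
clock: 42.05
ee_pos: [0.5117, -0.3204, 0.1881]
s (0.5107, 0.0872, 30.8, 12.1, -14.08) 54
s (0.5895, 0.0892, 30.3, 12.1, -2.53) 54
t42.1 pos [ 0.5104 -0.3195  0.1826] yang 97.80 grip 0.0274 F 0.0 wf [-0.1  0.4 -1.1]
 shift [-0.5342  1.5757  0.009 ] |416 mm| turn z 0.1155 (-10.4 deg) tilt [-0.0009  0.001  -0.    ]
```

View pics/c6.png

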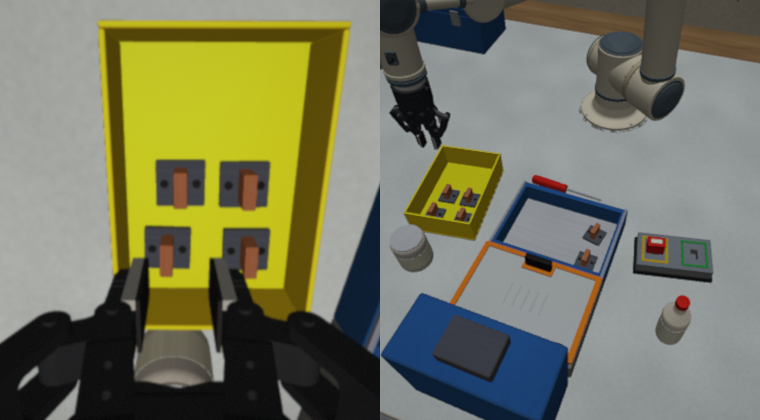

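Four brackets stand upright in the tote, two remain in the tray (scene crop ~(595,233) and (587,258)), and everything else is in place.

```bash
python3 -m crank '[[[-0.0445,0.131,0,0,0,0,0.32],[-0.0445,0.131,0,0,0,0,0.32],[-0.0445,0.131,0,0,0,0,0.32],[-0.0445,0.131,0,0,0,0,0.32],[-0.0445,0.131,0,0,0,0,0.32],[-0.0445,0.131,0,0,0,0,0.32],[-0.0445,0.131,0,0,0,0,0.32],[-0.0445,0.131,0,0,0,0,0.32],[-0.0445,0.131,0,0,0,0,0.32],[-0.0445,0.131,0,0,0,0,0.32],[-0.0445,0.131,0,0,0,0,0.32],[-0.0445,0.131,0,0,0,0,0.32]]]' | head -2
python3 -m crank '[[[0,0,0,0,0,0.058,0.32],[0,0,0,0,0,0.058,0.32],[0,0,0,0,0,0,0.32],[0,0,0,0,0,0,0.32]]]' | head -2
python3 - <<'E'
from h import *
look("c7");plan((.5892,.0888,.025),87.4)
E
```

```text
clock: 43.35
ee_pos: [0.5884, 0.0895, 0.1792]
clock: 43.75
ee_pos: [0.5885, 0.088, 0.18]
s (0.5101, 0.0874, 32.0, 12.1, -14.08) 52
s (0.5895, 0.0893, 30.3, 11.8, -2.53) 55
w (0.5106, 0.087, 30.8, 11.0, -11.61) 40
w (0.5891, 0.0888, 30.8, 10.9, -2.5) 60
t43.9 pos [0.5888 0.0879 0.1807] yang 87.44 grip 0.0270 F 0.0 wf [ 0.2 -0.5 -0.6]
 shift [-0.0022  0.0039  0.623 ] |156 mm| turn z 0.0004 (-0.0 deg) tilt [-0.0001 -0.0008  0.    ]
```

```bash
python3 -m crank '[[[-0.002,0.004,0.12,0,0,0,0.28],[0,0,0.12,0,0,0,0.28],[0,0,0.12,0,0,0,0.28],[0,0,0.12,0,0,0,0.28],[0,0,0.07,0,0,0,0.28],[0,0,0.04,0,0,0,0.28],[0,0,0.032,0,0,0,0.28],[0,0,0,0,0,0,0.05],[0,0,0,0,0,0,0.05],[0,0,0,0,0,0,0.05],[0,0,0,0,0,0,0.05],[0,0,0,0,0,0,0.05]]]' 60
python3 -m crank '[[[0,0,-0.03,0,0,0,0.05],[0,0,-0.06,0,0,0,0.05],[0,0,-0.12,0,0,0,0.05],[0,0,-0.14,0,0,0,0.05],[0,0,-0.14,0,0,0,0.05],[0,0,-0.12,0,0,-0.058,0.05],[0,0,0,0,0,-0.058,0.05],[0,0,0,0,0,0,0.05],[0,0,0,0,0,0,0.05]]]'
python3 - <<'E'
from h import *
plan((*slot(4),.18),97.8)
E
```

```text
clock: 45.05
ee_pos: [0.5899, 0.0892, 0.0266]
eef_rot: [0.023, 1.0, 0.0, 0.0]
wrist_force: [-0.1, 0.2, -1.7]
grip_width: 0.0108
grasp_force: 61.3
clock: 45.95
ee_pos: [0.5894, 0.0891, 0.1788]
eef_rot: [-0.067, 0.998, -0.0, -0.0]
wrist_force: [-0.3, -0.4, -1.3]
grip_width: 0.0111
grasp_force: 61.5
t46.0 pos [0.5894 0.0891 0.1788] yang 97.66 grip 0.0111 F 61.5 wf [-0.3 -0.4 -1.3]
 shift [ 0.7977 -1.3408 -0.0048] |390 mm| turn z -0.0015 (0.1 deg) tilt [-0.     -0.0001  0.    ]
```

```bash
python3 -m crank '[[[0.0725,-0.122,0,0,0,0,0.05],[0.0725,-0.122,0,0,0,0,0.05],[0.0725,-0.122,0,0,0,0,0.05],[0.0725,-0.122,0,0,0,0,0.05],[0.0725,-0.122,0,0,0,0,0.05],[0.0725,-0.122,0,0,0,0,0.05],[0.0725,-0.122,0,0,0,0,0.05],[0.0725,-0.122,0,0,0,0,0.05],[0.0725,-0.122,0,0,0,0,0.05],[0.0725,-0.122,0,0,0,0,0.05],[0.0725,-0.122,0,0,0,0,0.05],[0,0,0,0,0,0,0.05]]]' | head -6
python3 - <<'E'
from h import *
plan((*slot(4),.021),97.8)
E
```

```text
clock: 47.15
ee_pos: [0.4354, -0.2733, 0.1773]
eef_rot: [-0.065, 0.998, 0.0, -0.001]
wrist_force: [-0.0, 0.3, -0.5]
grip_width: 0.0108
grasp_force: 61.5
t47.1 pos [ 0.4354 -0.2733  0.1773] yang 97.41 grip 0.0108 F 61.5 wf [-0.   0.3 -0.5]
 shift [-0.0079  0.0137  0.6253] |156 mm| turn z -0.0044 (0.4 deg) tilt [ 0.0001 -0.0018  0.    ]
```

```bash
python3 -m crank '[[[-0.004,0.01,0.12,0,0,0,0.05],[0,0,0.12,0,0,0,0.05],[0,0,0.12,0,0,0,0.05],[0,0,0.12,0,0,0,0.05],[0,0,0.08,0,0,0,0.05],[0,0,0.04,0,0,0,0.05],[0,0,0.025,0,0,0,0.05],[0,0,0,0,0,0,0.05]]]'
python3 -m crank '[[[0,0,0,0,0,0,0.32],[0,0,0,0,0,0,0.32],[0,0,0,0,0,0,0.32],[0,0,-0.03,0,0,0,0.32],[0,0,-0.08,0,0,0,0.32],[0,0,-0.14,0,0,0,0.32],[0,0,-0.14,0,0,0,0.32],[0,0,-0.14,0,0,0,0.32],[0,0,-0.1,0,0,0,0.32],[0,0,0,0,0,0,0.32]]]' | head -2
python3 - <<'E'
from h import *
look("c8"); plan((.5105,.087,.18),78.4)
E
```

```text
clock: 47.95
ee_pos: [0.4382, -0.2673, 0.022]
eef_rot: [-0.068, 0.998, 0.0, -0.0]
wrist_force: [0.2, -0.4, -0.8]
grip_width: 0.011
grasp_force: 61.5
clock: 48.95
ee_pos: [0.4398, -0.2688, 0.1859]
s (0.5107, 0.0872, 30.8, 12.1, -14.08) 54
t49.0 pos [ 0.4385 -0.2679  0.1808] yang 97.80 grip 0.0274 F 0.0 wf [ 0.  -0.  -0.6]
 shift [-0.4778  1.3674  0.0021] |362 mm| turn z 0.2155 (-19.4 deg) tilt [-0.0009  0.0009 -0.    ]
```

```bash
python3 -m crank '[[[-0.0434,0.124,0,0,0,0,0.32],[-0.0434,0.124,0,0,0,0,0.32],[-0.0434,0.124,0,0,0,0,0.32],[-0.0434,0.124,0,0,0,0,0.32],[-0.0434,0.124,0,0,0,0,0.32],[-0.0434,0.124,0,0,0,0,0.32],[-0.0434,0.124,0,0,0,0,0.32],[-0.0434,0.124,0,0,0,0,0.32],[-0.0434,0.124,0,0,0,0,0.32],[-0.0434,0.124,0,0,0,0,0.32],[-0.0434,0.124,0,0,0,0,0.32]]]' | head -2
python3 -m crank '[[[0,0,0,0,0,0.072,0.32],[0,0,0,0,0,0.072,0.32],[0,0,0,0,0,0.072,0.32],[0,0,0,0,0,0,0.32],[0,0,0,0,0,0,0.32]]]' | head -2
python3 - <<'E'
from h import *
look("c9");plan((.5106,.087,.025),78.4)
E
```

```text
clock: 50.15
ee_pos: [0.5096, 0.0876, 0.1779]
clock: 50.65
ee_pos: [0.5097, 0.0863, 0.1785]
s (0.5107, 0.0872, 30.8, 12.1, -14.08) 54
w (0.5099, 0.0871, 30.7, 10.8, -11.46) 59
t50.8 pos [0.51   0.0862 0.1791] yang 78.47 grip 0.0271 F 0.0 wf [-0.3 -0.2  0.1]
 shift [-0.0024  0.0038  0.6165] |154 mm| turn z 0.0008 (-0.1 deg) tilt [-0.0002 -0.0007  0.    ]
```

```bash
python3 -m crank '[[[-0.002,0.004,0.12,0,0,0,0.28],[0,0,0.12,0,0,0,0.28],[0,0,0.12,0,0,0,0.28],[0,0,0.12,0,0,0,0.28],[0,0,0.07,0,0,0,0.28],[0,0,0.04,0,0,0,0.28],[0,0,0.026,0,0,0,0.28],[0,0,0,0,0,0,0.05],[0,0,0,0,0,0,0.05],[0,0,0,0,0,0,0.05],[0,0,0,0,0,0,0.05],[0,0,0,0,0,0,0.05]]]' 60
python3 -m crank '[[[0,0,-0.03,0,0,0,0.05],[0,0,-0.06,0,0,0,0.05],[0,0,-0.12,0,0,0,0.05],[0,0,-0.14,0,0,0,0.05],[0,0,-0.14,0,0,0,0.05],[0,0,-0.12,0,0,-0.072,0.05],[0,0,0,0,0,-0.072,0.05],[0,0,0,0,0,-0.072,0.05],[0,0,0,0,0,0,0.05],[0,0,0,0,0,0,0.05]]]'
python3 - <<'E'
from h import *
plan((*slot(5),.18),97.8)
E
```

```text
clock: 51.95
ee_pos: [0.5112, 0.0873, 0.0263]
eef_rot: [0.101, 0.995, 0.0, 0.0]
wrist_force: [-0.5, -0.4, -1.1]
grip_width: 0.0106
grasp_force: 61.4
clock: 52.95
ee_pos: [0.511, 0.0872, 0.1791]
eef_rot: [-0.067, 0.998, 0.0, 0.0]
wrist_force: [0.5, -0.3, -1.2]
grip_width: 0.0103
grasp_force: 61.6
t53.0 pos [0.511  0.0872 0.1791] yang 97.63 grip 0.0103 F 61.6 wf [ 0.5 -0.3 -1.2]
 shift [ 0.4842 -1.6155 -0.0039] |422 mm| turn z -0.0019 (0.2 deg) tilt [-0.      0.0006  0.    ]
```

```bash
python3 -m crank '[[[0.0403,-0.134,0,0,0,0,0.05],[0.0403,-0.134,0,0,0,0,0.05],[0.0403,-0.134,0,0,0,0,0.05],[0.0403,-0.134,0,0,0,0,0.05],[0.0403,-0.134,0,0,0,0,0.05],[0.0403,-0.134,0,0,0,0,0.05],[0.0403,-0.134,0,0,0,0,0.05],[0.0403,-0.134,0,0,0,0,0.05],[0.0403,-0.134,0,0,0,0,0.05],[0.0403,-0.134,0,0,0,0,0.05],[0.0403,-0.134,0,0,0,0,0.05],[0.0403,-0.134,0,0,0,0,0.05]]]' | head -2
python3 -m crank '[[[0,0,0,0,0,0,0.05],[0,0,0,0,0,0,0.05]]]'
python3 - <<'E'
from h import *
plan((*slot(5),.021),97.8)
E
```

```text
clock: 54.15
ee_pos: [0.4452, -0.3288, 0.1784]
clock: 54.35
ee_pos: [0.4454, -0.3278, 0.178]
eef_rot: [-0.066, 0.998, 0.001, -0.0]
wrist_force: [-0.2, 0.5, -1.1]
grip_width: 0.0106
grasp_force: 61.6
t54.4 pos [ 0.4454 -0.3278  0.178 ] yang 97.61 grip 0.0106 F 61.6 wf [-0.2  0.5 -1.1]
 shift [ 0.0035 -0.0057  0.6282] |157 mm| turn z -0.0021 (0.2 deg) tilt [ 0.0007 -0.0002 -0.    ]
```

```bash
python3 -m crank '[[[0.002,-0.003,0.12,0,0,0,0.05],[0,0,0.12,0,0,0,0.05],[0,0,0.12,0,0,0,0.05],[0,0,0.12,0,0,0,0.05],[0,0,0.08,0,0,0,0.05],[0,0,0.04,0,0,0,0.05],[0,0,0.028,0,0,0,0.05],[0,0,0,0,0,0,0.05]]]'
python3 -m crank '[[[0,0,0,0,0,0,0.32],[0,0,0,0,0,0,0.32],[0,0,0,0,0,0,0.32],[0,0,-0.03,0,0,0,0.32],[0,0,-0.08,0,0,0,0.32],[0,0,-0.14,0,0,0,0.32],[0,0,-0.14,0,0,0,0.32],[0,0,-0.14,0,0,0,0.32],[0,0,-0.1,0,0,0,0.32],[0,0,0,0,0,0,0.32]]]' | head -2
python3 - <<'E'
from h import *
s,w=look("c10"); plan((.664,.0058,.2),-1.35)
cv2.imwrite("pics/c10.png",np.hstack([w["im"][:,100:480],s["im"][:,100:480]])[:,:,::-1])
E
```

```text
clock: 55.15
ee_pos: [0.4455, -0.3277, 0.0213]
eef_rot: [-0.068, 0.998, 0.0, -0.0]
wrist_force: [-0.9, 0.2, -0.7]
grip_width: 0.0108
grasp_force: 61.6
clock: 56.15
ee_pos: [0.4468, -0.3296, 0.185]
t56.2 pos [ 0.4455 -0.3285  0.1797] yang 97.79 grip 0.0275 F 0.0 wf [ 0.5 -0.5 -0.5]
 shift [-1.0472  1.2063 -0.0815] |400 mm| turn z -0.8984 (80.9 deg) tilt [-0.0009  0.0008  0.    ]
```

View pics/c10.png

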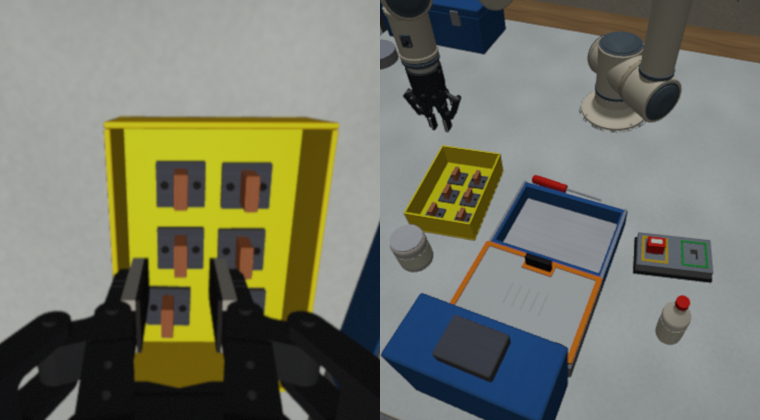

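All six are upright in the tote and the tray is empty. Back to the handle.

```bash
python3 -m crank '[[[-0.0873,0.1005,-0.007,0,0,0,0.7],[-0.0873,0.1005,-0.007,0,0,0,0.7],[-0.0873,0.1005,-0.007,0,0,0,0.7],[-0.0873,0.1005,-0.007,0,0,0,0.7],[-0.0873,0.1005,-0.007,0,0,0,0.7],[-0.0873,0.1005,-0.007,0,0,0,0.7],[-0.0873,0.1005,-0.007,0,0,0,0.7],[-0.0873,0.1005,-0.007,0,0,0,0.7],[-0.0873,0.1005,-0.007,0,0,0,0.7],[-0.0873,0.1005,-0.007,0,0,0,0.7],[-0.0873,0.1005,-0.007,0,0,0,0.7],[-0.0873,0.1005,-0.007,0,0,0,0.7]]]' | head -2
python3 -m crank '[[[0,0,0,0,0,0.0917,0.7],[0,0,0,0,0,0.0917,0.7],[0,0,0,0,0,0.0917,0.7],[0,0,0,0,0,0.0917,0.7],[0,0,0,0,0,0.0917,0.7],[0,0,0,0,0,0.0917,0.7],[0,0,0,0,0,0.0917,0.7],[0,0,0,0,0,0.0917,0.7],[0,0,0,0,0,0.0917,0.7],[0,0,0,0,0,0.0917,0.7],[0,0,0,0,0,0.0917,0.7],[0,0,0,0,0,0.0917,0.7]]]' | head -2
python3 -m crank '[[[0,0,0,0,0,0,0.7],[0,0,0,0,0,0,0.7]]]' | head -2
python3 - <<'E'
from h import *
plan((.667,.0058,.080),-1.4)
c=snap("wrist","w9");m=biggest(mask(c,(0,0,0),(180,255,40),(230,120,330,245)));print(hullrect(m),rect_on(c,m,.104),proj(c,(.667,.0058,.104)))
E
```

```text
clock: 57.45
ee_pos: [0.6638, 0.0072, 0.1974]
clock: 58.65
ee_pos: [0.6632, 0.0059, 0.1972]
clock: 58.85
ee_pos: [0.6634, 0.0059, 0.1981]
t58.9 pos [0.6634 0.0059 0.1981] yang -1.02 grip 0.0601 F 0.0 wf [ 0.5 -0.9 -0.4]
 shift [-3.000e-04  1.550e-02  4.725e-01] |118 mm| turn z 0.0043 (-0.4 deg) tilt [-0.0016 -0.     -0.    ]
((285.0, 204.5), (79.0, 16.0), 90.0) (0.6675, 0.0098, 59.1, 11.1, 88.92) [284.18866795 211.30506401]
```

```bash
python3 -m crank '[[[0,0.015,0.12,0,0,0.004,0.7],[0,0,0.12,0,0,0,0.7],[0,0,0.1,0,0,0,0.7],[0,0,0.07,0,0,0,0.7],[0,0,0.06,0,0,0,0.7],[0,0,0,0,0,0,0.05],[0,0,0,0,0,0,0.05],[0,0,0,0,0,0,0.05],[0,0,0,0,0,0,0.05],[0,0,0,0,0,0,0.05],[0,0,0,0,0,0,0.05],[0,0,0,0,0,0,0.05]]]' 25
python3 -m crank '[[[0,0,0,0,0,0,0.05],[0,-0.02,0,0,0,0,0.05],[0,-0.05,0,0,0,0,0.05],[0,-0.06,0,0,0,0,0.05],[0,-0.06,0,0,0,0,0.05],[0,-0.06,0,0,0,0,0.05],[0,-0.06,0,0,0,0,0.05],[0,-0.06,0,0,0,0,0.05],[0,-0.06,0,0,0,0,0.05],[0,-0.06,0,0,0,0,0.05],[0,-0.06,0,0,0,0,0.05],[0,-0.06,0,0,0,0,0.05]]]'
python3 - <<'E'
from h import *
plan((.4674,.0105,.0807),-1.4)
E
```

```text
clock: 60.1
ee_pos: [0.6675, 0.0059, 0.0842]
eef_rot: [0.717, 0.697, 0.0, 0.0]
wrist_force: [-4.4, 0.7, 3.2]
grip_width: 0.0133
grasp_force: 28.5
clock: 61.3
ee_pos: [0.516, 0.0096, 0.0842]
eef_rot: [0.717, 0.697, 0.001, 0.002]
wrist_force: [3.1, -2.0, 4.5]
grip_width: 0.0129
grasp_force: 28.6
t61.3 pos [0.516  0.0096 0.0842] yang -1.59 grip 0.0129 F 28.6 wf [ 3.1 -2.   4.5]
 shift [-0.0019 -0.1943  0.0129] |49 mm| turn z -0.0021 (0.2 deg) tilt [ 0.0032  0.0006 -0.    ]
```

```bash
python3 -m crank '[[[0,-0.04,0,0,0,0,0.05],[0,-0.04,0,0,0,0,0.05],[0,-0.04,0,0,0,0,0.05],[0,-0.03,0,0,0,0,0.05],[0,-0.016,0,0,0,0,0.05],[0,0,0,0,0,0,0.05]]]' | sed -n '2p;4p'; python3 -m crank '[[[0,-0.016,0,0,0,0,0.05],[0,0,0,0,0,0,0.05],[0,0,0,0,0,0,0.05]]]' | sed -n '2p;4,6p'; python3 -m crank '[[[0,-0.016,0,0,0,0,0.05],[0,0,0,0,0,0,0.05],[0,0,0,0,0,0,0.05]]]' | sed -n '2p;4,6p'
```

```text
ee_pos: [0.4739, 0.0107, 0.0841]
wrist_force: [-1.6, -3.3, 8.9]
ee_pos: [0.4703, 0.0108, 0.0842]
wrist_force: [-1.3, -2.8, 8.2]
grip_width: 0.0131
grasp_force: 29.2
ee_pos: [0.4675, 0.0108, 0.0842]
wrist_force: [4.5, -4.1, 4.2]
grip_width: 0.0132
grasp_force: 29.2
```

```bash
python3 -m crank '[[[0,-0.012,0,0,0,0,0.05],[0,0,0,0,0,0,0.05],[0,0,0,0,0,0,0.05]]]' | sed -n '2p;4,6p'
```

```text
ee_pos: [0.4674, 0.0108, 0.0842]
wrist_force: [20.0, -3.3, -3.5]
grip_width: 0.0134
grasp_force: 29.0
```

Shut stop confirmed (20 N at x=0.4674). Ease off, release, and go to the plug.

```bash
python3 -m crank '[[[0,0.012,0,0,0,0,0.05],[0,0,0,0,0,0,0.5],[0,0,0,0,0,0,0.5],[0,0,0,0,0,0,0.5],[0,0,-0.06,0,0,0,0.5],[0,0,-0.12,0,0,0,0.5],[0,0,-0.16,0,0,0,0.6],[0,0,-0.16,0,0,0,1],[0,0,0,0,0,0,1]]]' | sed -n '2p;4p'
python3 -m crank '[[[0,0,0,0,0,-0.095,1],[0,0,0,0,0,-0.095,1],[0,0,0,0,0,-0.095,1],[0,0,0,0,0,-0.095,1],[0,0,0,0,0,-0.095,1],[0,0,0,0,0,-0.095,1],[0,0,0,0,0,-0.095,1],[0,0,0,0,0,-0.095,1],[0,0,0,0,0,-0.095,1],[0,0,0,0,0,-0.095,1],[0,0,0,0,0,-0.095,1],[0,0,0,0,0,-0.095,1]]]' | head -2
python3 - <<'E'
from h import *
plan((.5195,.2338,.2),101.4)
t=snap("top","top5");print("guard",rect_on(t,mask(t,*ORG,(205,160,350,280)),.073))
E
```

```text
ee_pos: [0.4677, 0.0115, 0.2153]
wrist_force: [-0.3, -0.9, -0.3]
clock: 64.9
ee_pos: [0.4655, 0.0116, 0.2076]
t64.9 pos [0.4655 0.0116 0.2076] yang 101.36 grip 0.0857 F 0.0 wf [-0.8 -0.1  0.2]
 shift [-0.387   0.8287  0.0303] |229 mm| turn z -0.0004 (0.0 deg) tilt [ 0.0001 -0.0001  0.    ]
guard (0.5411, -0.0023, 251.4, 190.7, 88.63)
```

```bash
python3 -m crank '[[[-0.0484,0.1036,0.004,0,0,0,1],[-0.0484,0.1036,0.004,0,0,0,1],[-0.0484,0.1036,0.004,0,0,0,1],[-0.0484,0.1036,0.004,0,0,0,1],[-0.0484,0.1036,0.004,0,0,0,1],[-0.0484,0.1036,0.004,0,0,0,1],[-0.0484,0.1036,0.004,0,0,0,1],[-0.0484,0.1036,0.004,0,0,0,1],[0,0,0,0,0,0,1],[0,0,0,0,0,0,1]]]' | head -2
python3 - <<'E'
from h import *
plan((.5195,.2338,.0435),101.4)
c=snap("wrist","w10");m=biggest(mask(c,*RED));h=cv2.cvtColor(c["im"],cv2.COLOR_RGB2HSV);lab=cv2.inRange(h,(0,0,170),(180,60,255))&m
print("label",rect_on(c,lab,.072),"yel",rect_on(c,biggest(mask(c,*YEL)),.038),"grn",rect_on(c,biggest(mask(c,*GRN)),.038))
E
```

```text
clock: 65.95
ee_pos: [0.5209, 0.2336, 0.199]
t66.0 pos [0.5209 0.2336 0.199 ] yang 100.97 grip 0.0855 F 0.0 wf [ 0.3 -0.5  1.2]
 shift [0.0045 0.0021 0.6221] |156 mm| turn z -0.0048 (0.4 deg) tilt [-0.0003 -0.0007 -0.    ]
label (0.5186, 0.2337, 22.7, 8.4, -79.0) yel (0.5182, 0.2345, 70.3, 60.6, 11.21) grn (0.5009, 0.3229, 70.3, 60.6, 11.13)
```

```bash
python3 -m crank '[[[0.004,0.002,0.12,0,0,-0.004,0.75],[0,0,0.12,0,0,0,0.75],[0,0,0.12,0,0,0,0.75],[0,0,0.12,0,0,0,0.75],[0,0,0.08,0,0,0,0.75],[0,0,0.06,0,0,0,0.75],[0,0,0,0,0,0,0.3],[0,0,0,0,0,0,0.3],[0,0,0,0,0,0,0.3],[0,0,0,0,0,0,0.3],[0,0,0,0,0,0,0.3],[0,0,0,0,0,0,0.3]]]' 60
python3 -m crank '[[[0,0,-0.01,0,0,0,0.3],[0,0,-0.02,0,0,0,0.3],[0,0,-0.04,0,0,0,0.3],[0,0,-0.06,0,0,0,0.3],[0,0.09,0,0,0,0,0.3],[0,0.09,0,0,0,0,0.3],[0,0.09,0,0,0,0,0.3],[0,0.09,0,0,0,0,0.3],[0,0,0,0,0,0,0.3],[0,0,0,0,0,0,0.3],[0,0,0,0,0,0,0.3]]]'
python3 - <<'E'
from h import *
plan((.502,.3221,.0445),101.4)
E
```

```text
clock: 67.2
ee_pos: [0.5205, 0.2338, 0.0449]
eef_rot: [-0.099, 0.995, 0.0, 0.001]
wrist_force: [-0.8, -0.1, 1.6]
grip_width: 0.0389
grasp_force: 63.5
clock: 68.3
ee_pos: [0.5028, 0.3213, 0.0774]
eef_rot: [-0.099, 0.995, -0.0, 0.0]
wrist_force: [0.4, 0.1, -0.6]
grip_width: 0.0391
grasp_force: 63.2
t68.3 pos [0.5028 0.3213 0.0774] yang 101.34 grip 0.0391 F 63.2 wf [ 0.4  0.1 -0.6]
 shift [0.0026 0.0037 0.1318] |33 mm| turn z -0.0007 (0.1 deg) tilt [-0.0002  0.0005  0.    ]
```

```bash
python3 -m crank '[[[0,0.0035,0.03,0,0,0,0.3],[0,0,0.03,0,0,0,0.3],[0,0,0.02,0,0,0,0.3],[0,0,0.01,0,0,0,0.3],[0,0,0.01,0,0,0,0.3],[0,0,0,0,0,0,0.3]]]'
python3 -c "
from h import *
plan((.5027,.3222,.0445),101.3)"
```

```text
clock: 68.9
ee_pos: [0.502, 0.3227, 0.0513]
eef_rot: [-0.099, 0.995, -0.0, -0.0]
wrist_force: [-1.9, -0.5, -1.1]
grip_width: 0.0389
grasp_force: 63.2
t68.9 pos [0.502  0.3227 0.0513] yang 101.36 grip 0.0389 F 63.2 wf [-1.9 -0.5 -1.1]
 shift [-0.0024 -0.0023  0.0272] |7 mm| turn z 0.0007 (-0.1 deg) tilt [-0.0001 -0.0004 -0.    ]
```

```bash
python3 -m crank '[[[0,0,0.01,0,0,0,0.3],[0,0,0.01,0,0,0,0.3],[0,0,0.008,0,0,0,0.3],[0,0,0.006,0,0,0,0.3],[0,0,0,0,0,0,0.3]]]'
```

```text
clock: 69.4
ee_pos: [0.5024, 0.3229, 0.0448]
eef_rot: [-0.099, 0.995, 0.0, 0.0]
wrist_force: [-3.6, -2.2, 6.2]
grip_width: 0.0393
grasp_force: 63.8
```

```bash
python3 -m crank '[[[0,0,0.008,0,0,0,0.3],[0,0,0,0,0,0,0.3],[0,0,0,0,0,0,0.3]]]' | sed -n '2p;4p'
python3 -m crank '[[[0,0,0,0,0,0,0.8],[0,0,0,0,0,0,0.8],[0,0,0,0,0,0,0.8],[0,0,0,0,0,0,0.8],[0,0,-0.03,0,0,0,0.8],[0,0,-0.06,0,0,0,0.8],[0,0,-0.12,0,0,0,0.8],[0,0,-0.16,0,0,0,0.8],[0,0,-0.16,0,0,0,0.8],[0,0,-0.1,0,0,0,0.8],[0,0,0,0,0,0,0.8]]]' | head -4
python3 - <<'E'
from h import *
c=snap("wrist","w11");t=snap("top","top6");s=snap("scene","scene6")
L=[]
for n,k,b,v in(("w",c,None,170),("t",t,(130,190,215,245),130),("s",s,(345,225,445,290),130)):
    m=biggest(mask(k,*RED,b));h=cv2.cvtColor(k["im"],cv2.COLOR_RGB2HSV);l=cv2.inRange(h,(0,0,v),(180,90,255))&m
    L.append(hullrect(l)[0]);print(n,rect_on(k,l,.072))
print(tri(c,L[0],s,L[2]),tri(t,L[1],s,L[2]))
print("guard",rect_on(t,mask(t,*ORG,(205,160,350,280)),.073),rect_on(s,mask(s,*ORG,(200,170,360,285)),.073))
cv2.imwrite("pics/d.png",np.hstack([c["im"][:,100:480],s["im"][:,100:480]])[:,:,::-1])
E
```

```text
ee_pos: [0.5029, 0.3231, 0.0448]
wrist_force: [-5.4, -2.8, 12.5]
clock: 70.8
ee_pos: [0.5038, 0.3237, 0.2064]
eef_rot: [-0.099, 0.995, 0.002, 0.005]
wrist_force: [0.2, 0.3, 0.7]
w (0.502, 0.3231, 24.0, 10.3, -78.66)
t (0.502, 0.3244, 22.4, 7.5, -78.69)
s (0.4997, 0.3231, 24.5, 11.5, -78.73)
(array([0.50133493, 0.3229638 , 0.07411211]), np.float64(8.005984034205603e-05)) (array([0.50165213, 0.32313761, 0.07473489]), np.float64(0.00062416854851968))
guard (0.5417, 0.009, 273.6, 191.3, 88.63) (0.5406, 0.0096, 275.6, 197.2, 88.4)
```

View pics/d.png

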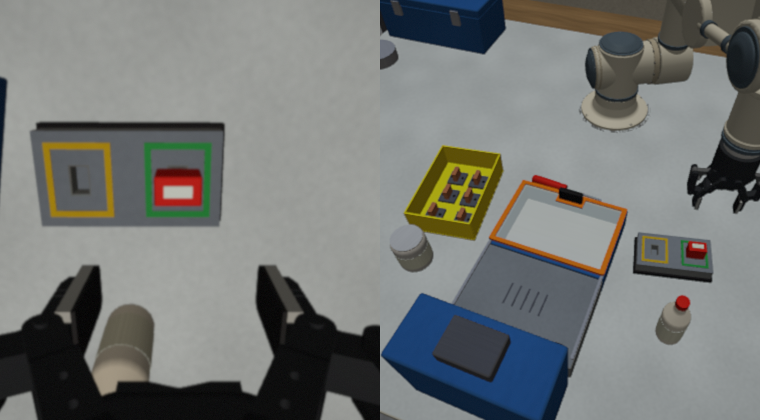

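The guard is shut, six brackets are in the tote, and the plug is in RUN, but a dark sliver shows behind it at ~(180,167). I'll check the seating more closely.

```bash
python3 - <<'E'
from h import *
a=load("w2");b=load("w11");d=load("w4")
def L(k,box=None):
    m=biggest(mask(k,*RED,box));h=cv2.cvtColor(k["im"],cv2.COLOR_RGB2HSV);l=cv2.inRange(h,(0,0,170),(180,60,255))&m;return l,m
s0,s6=load("scene0"),load("scene6")
for n,k in(("start",a),("now",b),("park",d)):
    l,m=L(k);print(n,"label",rect_on(k,l,.072),"block",rect_on(k,m,.072))
for n,w,s in(("start",a,s0),("now",b,s6)):
    m=biggest(mask(s,*RED,(345,225,445,290)));h=cv2.cvtColor(s["im"],cv2.COLOR_RGB2HSV);l=cv2.inRange(h,(0,0,130),(180,90,255))&m
    print(n,cv2.boundingRect(m),hullrect(l),tri(w,hullrect(L(w)[0])[0],s,hullrect(l)[0]))
def z(k,x,y,w,h): return cv2.resize(k["im"][y:y+h,x:x+w],(380,300),interpolation=2)
cv2.imwrite("pics/e.png",np.vstack([np.hstack([z(a,235,145,95,75),z(b,235,145,95,75)]),np.hstack([z(s0,385,225,57,45),z(s6,385,225,57,45)])])[:,:,::-1])
E
```

```text
start label (0.5007, 0.3225, 23.0, 8.5, -78.48) block (0.4971, 0.322, 39.2, 31.2, -78.48)
now label (0.5019, 0.3231, 22.4, 8.6, -78.66) block (0.498, 0.3223, 39.2, 30.6, -78.67)
park label (0.5188, 0.2337, 23.2, 9.4, -78.59) block (0.5153, 0.233, 39.3, 30.6, -78.59)
start (406, 241, 21, 18) ((417.5, 245.0), (4.0, 11.0), 90.0) (array([0.49994192, 0.32247331, 0.07443337]), np.float64(0.00016137338147952579))
now (406, 241, 21, 18) ((417.54266357421875, 245.61585998535156), (11.374448776245117, 4.1963982582092285), 6.340191841125488) (array([0.50133493, 0.3229638 , 0.07411211]), np.float64(8.005984034205603e-05))
```

View pics/e.png

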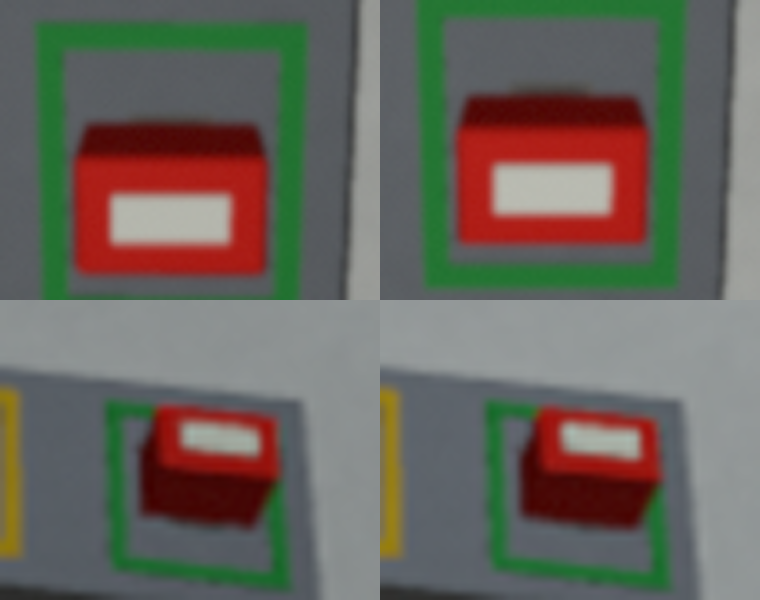

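The plug now looks the same as at the start: same height (0.0741 vs 0.0744 with the same method) and the same sliver of socket, with a 1 mm shift inside the clearance. It is fully seated.

```bash
python3 -c "
from bench import r
print(r.finish_job())"
```

```text
the job is handed in; nothing more can be done
None
```

The job is done and handed in at about 71 s: all six brackets stand in the tote, the guard is fully shut, the plug is home in RUN, and nothing else was visibly disturbed.

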